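# Secure the rotator drum with its R-clip

### The arm

A 6-joint arm with a two-finger parallel gripper is mounted at the origin on a cart in front of the work surface, level with it; the furniture and walls round the work are solid. World frame = base frame: x ahead of the robot, y to its left, z up, the work surface at z = 0. Lengths are in m, angles in rad, forces in N, time in s.
With the tool pointing down it reaches from about 0.35 to 0.775 m from the base axis. Payload 7.3 kg.
Tool frame: the origin (TCP) lies at the very end of the fingers, on their centre line; the grasp point (between the pads) lies 19 mm behind it; z points along the fingers, y is the line along which they close (so a half turn about z gives the same grasp; the last joint's range is limited). The gripper opens to 92 mm and grips with 3 to 60 N. Pads are 19 mm wide; open, the fingers measure 130 mm over their backs; the gripper's body (75 mm by 190 mm) begins 47 mm behind the grasp point.
Start: joints at [-0.146, 0.342, 1.524, -0, 1.275, -0.146], TCP at [0.525, 0, 0.227] pointing down, gripper open.
Joint ranges: [-2.53, 2.53], [-0.77, 2.02], [0.04, 2.7], [-1, 4.14], [0.28, 2.66], [-3.11, 3.11]. Speed limits (rad/s): [2.57, 2.57, 3.14, 3.14, 3.14, 3.14].

### API

Orientations are given as [roll, pitch, yaw] about the fixed x, y, z axes, in that order (R = Rz(yaw) Ry(pitch) Rx(roll)).
In Python, from cell import observe, read_camera, get_calibration, hand_in, search_frame gives the robot as it stands.
- The arm moves only by the tool step_arm, never from a script. Its argument "commands" is a list of rows, each an object with "translation": the shift along the tool's x, y, z in mm, a list of three; "roll": the turn about the tool's z in rad. In form: [{"translation": [x, y, z], "roll": roll}, ...]. A call has 1 to 20 rows; each row shifts and turns the commanded pose from where the row before left it, along the tool's axes as they then stand; what a row does not reach is not made up. A row lasts 1/12 s, in which the tool goes at most 41.7 mm and 7.16 degrees, less where a joint would pass 70% of its speed; a pose out of reach is approached as far as the arm can. A call is refused whole if a number of a shift passes 41.7 or a number of a turn 0.125, either way. A call with a gripper value outside its range is refused whole. "fingers" is the opening, from 0 (shut) to 1 (fully open), set as the call begins (left out, the last holds). The fingers move at their own pace and stop on an object; "grip_force" is the grip in N (left out, the last holds). Time passes only in rows, so rows that do not move let the fingers close. It gives the time, the measured TCP pose, the force, the opening and the grip force at its end, in the units of the state.
- observe(): the state, without advancing time (a new reading comes with each control period).
- read_camera(name): name is "scene" or "side" or "wrist"; returns the picture (420x560x3 uint8, red, green, blue); there is no depth.
- get_calibration(name): a dict with "camera_matrix" (3x3 intrinsics, pixels), "world_from_camera" (4x4, takes a point from camera to world coordinates). Camera axes: x right, y up, looking along -z (the intrinsics and any distortion apply to the point x, -y, -z); pixel columns grow to the right and rows downward; lengths in m; the calibration is good to about 2 mm. A picture is of the moment at which its call begins: read the wrist's pose just before it. get_calibration takes no time and is no camera call; for the wrist camera it gives the pose at the moment of the call.
- hand_in(): hands the job in; it is judged then, once.
Trained networks look in the newest picture that a camera, given by its name, has taken for a name from the list of things; names that differ only in an ending like _2 or _b are one class to them, and where a whole thing is asked for, a point or a joint stands for the part that bears it (a point fixed in the world has none). Each returns a list of dicts, best first, with "confidence" (0 to 1); they miss things now and then, are a little off and sometimes report something else, mostly with a low value. They report only what shows in the picture. A call takes as long as a camera call. They do not tell look-alikes from the thing itself.
- search_frame(camera, name): "at" ([x, y, z] in m, in world coordinates, good to about 4 mm: the middle of the surface that is visible of it).
The state is a dict: "time": time; "qpos": joint angles; "qvel": joint speeds; "joint_efforts": joint torques, N m; "tool_pos": TCP position; "tool_rot": TCP orientation; "contact_force": force on the tool from outside, world axes, zero at the start; "torque": the same for the moment, N m; "opening": finger opening in m; "grip_force": force on a finger pad.
Only numpy, scipy, OpenCV 4.12 (cv2) and the standard library are available. Lean on these libraries where they do the work, as an engineer would, in place of code of your own. Each camera call takes 0.05 s, during which the arm holds its last target. There are 200 camera calls.

### The job

The drum of the tube rotator has crept forward on its drive shaft and hides the shaft's cross-hole: push it gently, fully back against its stop (no harder than 40 N: it carries samples). Then take the R-clip with the red ring out of the clip block and push its straight leg all the way through the cross-hole, so that its bent leg rides over the shaft and snaps round it, and let go. Leave the blue clip in the block and do not shift anything else on the bench.

Things in the scene. Friction and masses are not known exactly. Their poses are not given: they have to be found in the camera images.
- rotator: Tube rotator, fixed: white motor housing (140 mm wide, 188 high) on a grey base plate, with a level steel drive shaft, 28 mm in diameter, that points at the robot and carries a white drum. Origin on the bench straight below the cross-hole; x along the shaft, away from the robot; z up. Shaft axis 125 mm above the bench; its free end at x = -16 mm. Base plate from x = 50 mm, housing from x = 145 mm.
- shaft_centre (a point): Centre of the cross-hole, on the shaft's axis; axes as the rotator. The hole is square to the shaft, straight through its 28 mm, round, 8 mm in diameter, its edge broken by 0.8 mm. Its upper mouth leans to the rotator's left (+y), 20 to 46 degrees from vertical; how far is not given: look or feel for it. The geared motor holds the shaft: it cannot be turned by hand.
- drum (a joint): How far the drum stands forward (towards the robot) of its rigid stop (m): 0 = fully back; starts at 0.012 to 0.022, hub over the hole; slides with 3 N. At 0, black hub (diameter 48 mm) x = 7 to 55 mm of the rotator; white disc (160) 55 to 65, front flat 34 to 50 mm off the axis; tube caps 60 mm off, 18 proud. Of the only three empty disc holes in a row, the middle one points as the hole's upper mouth.
- clip: R-clip to use: 6 mm steel wire, double ring dipped in red, 110 mm long, 80 g. Origin: tip of the straight leg (cut square, 1 mm chamfer); z up the leg to the ring; bent leg at +y; x square to the clip's plane. Straight leg z = 0 to 66 mm. Bent leg's wire centre (y, z mm): flared tip 19.5, 5.5; throat 11, 17; bow 17, 30; neck 7, 45. Starts upright in the block, tip 6 mm above the bench, leaning a few degrees at most.
- clip_ring (a point): Centre of the red ring (y = 10, z = 92 mm of the clip), axes as the clip. Ring 35 mm in outer diameter, 14 mm thick (along x); grip its flat sides or its rim; the last push may be given on its top (z = 109.5 mm).
- clip_seat (a point): Point of the straight leg, 30 mm from its tip, that lies at the cross-hole's centre when the clip is home (the bent leg may be on either side of the shaft, clip plane square to the shaft); axes as the clip.
- clip_leg (a joint): How far the bent leg is sprung away from the straight one (rad): 0 at rest, about 0.08 as its throat passes the widest part of the shaft; getting it over needs a push of some 8 to 15 N along the leg; it snaps back to about 0 when the clip is home. Beyond home the neck meets the shaft and stops the clip.
- clip_block: Grey plastic block, 52 x 150 x 46 mm on a 62 x 160 x 5 mm foot, fixed. Origin: centre of its underside; length along y. Two parking places, for clip tips at y = -46 and y = +26 mm: each a 9 mm hole for the straight leg and a 9.5 x 17 mm slot beside it (+y) for the bent leg, 40 mm deep. The red and the blue clip stand in them, either way round.
- blue_clip: A clip with a blue ring, alike in shape but of 8 mm wire (too thick for the hole), in the other slot of the block. Leave it there. Origin and axes as the red clip.
- bench_timer: Bystander: white bench timer, 62 x 68 x 20 mm, loose; origin at the centre of its underside. Leave alone.
- cuvette_tray: Bystander: cream tray of cuvettes, 100 x 165 x 39 mm, loose; origin at the centre of its underside. Leave alone.
- drop_dispenser: Bystander: drop dispenser with a white cone on a ribbed grey base, 48 mm wide, 98 high, loose; origin at the centre of its underside. Leave alone.
- marker: Bystander: blue marker lying on the bench, 12 mm thick, 144 long (along y), loose; origin under its middle. Leave alone.
Things that resemble listed ones, but are neither listed nor needed, are in the scene too. What is meant by the clip is not white, and is the larger of those in its own colour.

How it is judged:
By the outcome, as a careful person would: the job done as asked, in the order asked, and still so for the second after the job is handed in, with the robot touching nothing.
It also fails if it takes over 64 s, if anything falls off the work surface, if the arm or the gripper's body presses on something with over 40 N, if the wrist force passes 120 N, or if a joint passes its speed limit or range.

## Working session

There is one attempt and no reset: what is moved stays moved. The work goes in short steps, Python scripts to look and compute and a tool call to move; the robot and the scene stay as the last step left them, time stands still between calls to the robot, and variables do not carry over. Pictures are saved under pics/ and viewed, at most 10 in all, crops included, and the job is handed in when it is done.

Besides the shell and the picture viewer there is one more tool, called after ">>>" as name([rows], argument=value, ...), one row to a line, values as JSON. step_arm: Moves the arm, as the interface text tells. Its arguments: {"type":"object","properties":{"commands":{"type":"array"},"fingers":{"type":"number"},"grip_force":{"type":"number"}},"required":["commands"]}

```bash
mkdir -p pics
cat > h.py <<'E'
import numpy as np, cv2
from cell import *
def proj(name,P):
    c=get_calibration(name);K=np.array(c["camera_matrix"]);T=np.linalg.inv(np.array(c["world_from_camera"]))
    p=(T[:3,:3]@np.atleast_2d(P).T).T+T[:3,3]; p=p*[1,-1,-1]; q=(K@p.T).T; return q[:,:2]/q[:,2:]
def ray(name,uv):
    c=get_calibration(name);K=np.array(c["camera_matrix"]);T=np.array(c["world_from_camera"])
    d=np.linalg.inv(K)@[uv[0],uv[1],1]; d=T[:3,:3]@(d*[1,-1,-1]); return T[:3,3],d/np.linalg.norm(d)
def tri(obs):
    A=np.zeros((3,3));b=np.zeros(3)
    for n,uv in obs:
        o,d=ray(n,uv);M=np.eye(3)-np.outer(d,d);A+=M;b+=M@o
    return np.linalg.solve(A,b)
def onplane(n,uv,z):
    o,d=ray(n,uv);return o+d*(z-o[2])/d[2]
E
python3 - <<'E'
from h import *
ims={}
for n in ["scene","side","wrist"]:
    ims[n]=read_camera(n)
    c=get_calibration(n);print(n,{k:(np.round(v,3).tolist() if k!='x' else 0) for k,v in c.items()})
    for o in ["rotator","shaft_centre","drum","clip","clip_ring","blue_clip","clip_block","bench_timer","cuvette_tray","drop_dispenser","marker"]:
        r=search_frame(n,o); print(o,[(np.round(x["at"],3).tolist(),round(x["confidence"],2)) for x in r[:4]])
for n in ims: cv2.imwrite(f"pics/{n}0.png",cv2.resize(ims[n][:,:,::-1],(800,600),interpolation=cv2.INTER_CUBIC))
print(observe())
E
```

```text
scene {'camera_matrix': [[394.029, 0.0, 277.54], [0.0, 394.029, 205.313], [0.0, 0.0, 1.0]], 'world_from_camera': [[0.889, 0.171, -0.424, 0.138], [-0.457, 0.347, -0.819, -0.778], [0.007, 0.922, 0.387, 0.437], [0.0, 0.0, 0.0, 1.0]]}
rotator [([0.689, -0.229, 0.123], 0.66)]
shaft_centre [([0.686, -0.226, 0.123], 0.73), ([0.674, 0.112, 0.038], 0.47)]
drum [([0.583, -0.204, 0.142], 0.69)]
clip [([0.376, 0.021, 0.009], 0.61), ([0.514, 0.073, 0.11], 0.54), ([0.688, -0.227, 0.122], 0.29)]
clip_ring [([0.509, 0.065, 0.105], 0.62), ([0.381, 0.023, 0.004], 0.52)]
blue_clip [([0.481, -0.001, 0.092], 0.5)]
clip_block [([0.482, -0.018, 0.039], 0.6)]
bench_timer [([0.361, -0.162, 0.011], 0.84)]
cuvette_tray [([0.327, -0.328, 0.027], 0.9), ([0.509, 0.066, 0.106], 0.48)]
drop_dispenser [([0.676, 0.112, 0.036], 0.85)]
marker [([0.363, 0.206, 0.004], 0.7), ([0.482, -0.001, 0.094], 0.42)]
side {'camera_matrix': [[415.438, 0.0, 282.26], [0.0, 415.438, 212.786], [0.0, 0.0, 1.0]], 'world_from_camera': [[-1.0, 0.015, 0.002, 0.529], [-0.008, -0.589, 0.808, 0.696], [0.013, 0.808, 0.589, 0.644], [0.0, 0.0, 0.0
[... 1508 characters left out ...]
, 'qpos': array([-1.46045250e-01,  3.41996447e-01,  1.52407101e+00,  6.79509487e-06,
        1.27538849e+00, -1.45962203e-01]), 'qvel': array([ 9.15881250e-04,  8.30391835e-04, -5.95225182e-04,  2.12337036e-03,
        2.97466890e-04, -3.41577335e-05]), 'joint_efforts': array([-1.25894180e-04, -4.31139028e+01, -2.44473106e+01,  7.17885070e-02,
        4.84076631e-02,  4.66335791e-05]), 'tool_pos': array([ 5.25036421e-01, -4.76455967e-06,  2.26752489e-01]), 'tool_rot': array([3.14145646e+00, 1.34512869e-05, 1.57071130e+00]), 'contact_force': array([ 0.36563606, -0.54271372, -0.48132232]), 'torque': array([0.00774223, 0.02017937, 0.00970156]), 'grip_force': 0.0, 'opening': 0.09194477978564246}
```

View pics/scene0.png

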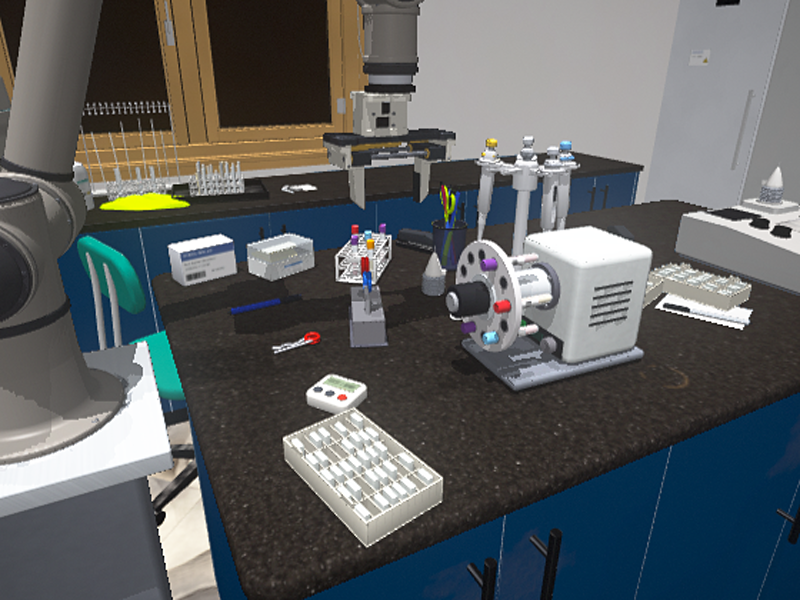

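View pics/side0.png

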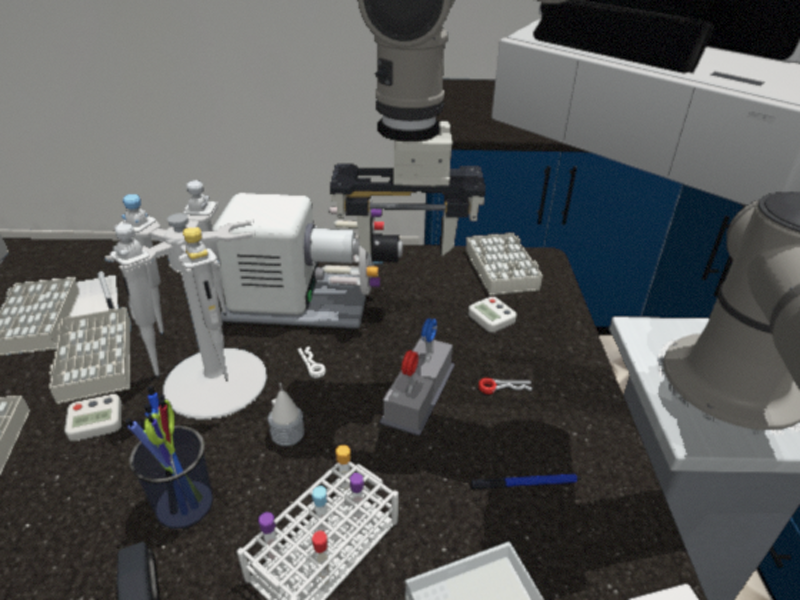

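The red clip upright in the block (side picture, about 408,362) fits the description. The red-ringed one flat on the bench (about 490,385) and the white one (about 312,365) are look-alikes. The blue clip is at about (430,330). I'll confirm with an enlarged wrist crop.

Run:
```python
from h import *
im=read_camera("wrist");cv2.imwrite("pics/w_raw.png",im[:,:,::-1])
P=[(.518,.087,.1),(.487,.016,.1),(.6,-.13,.125),(.38,.028,.005)]
print(proj("wrist",P))
cv2.imwrite("pics/w1.png",cv2.resize(im[:,:,::-1],(800,600),interpolation=cv2.INTER_CUBIC))
```

```text
[[271.06296383 103.14303326]
 [238.63478346 182.78468062]
 [354.28774176 331.7529507 ]
 [160.5773254  157.18295449]]
```

View pics/w1.png

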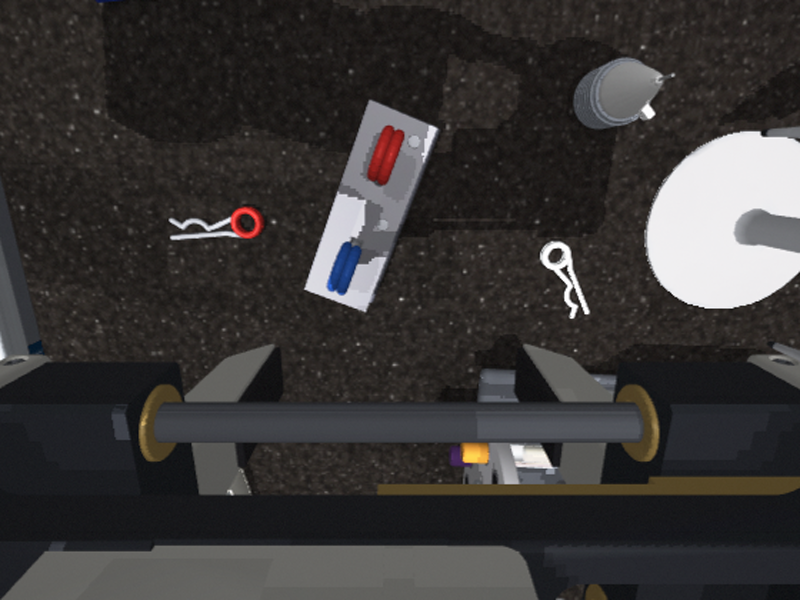

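Wrist view: the red clip stands in the block with its ring at (386,155) and the blue one at (344,266). The small flat red clip at (245,222) and the white one at (557,255) are decoys. Block top corners are at (370,100), (438,127), (367,312) and (305,290). Next I enlarge the side and scene views to see which way the clip faces.

Run:
```python
from h import *
for z in (.046,.051):
    c=np.array([onplane("wrist",np.array(p)*.7,z) for p in [(370,100),(438,127),(367,312),(305,290)]])
    print(z,c.mean(0),np.linalg.norm(c[0]-c[1]),np.linalg.norm(c[1]-c[2]),[np.degrees(np.arctan2(*(a-b)[1::-1])) for a,b in((c[0],c[3]),(c[1],c[2]))])
print("rings",onplane("wrist",np.array((386,155))*.7,.098+.017),onplane("wrist",np.array((344,266))*.7,.115))
s=read_camera("side");a=cv2.resize(s[215:315,260:330,::-1],(420,600),interpolation=cv2.INTER_CUBIC)
s=read_camera("scene");b=cv2.resize(s[170:250,235:285,::-1],(375,600),interpolation=cv2.INTER_CUBIC)
cv2.imwrite("pics/c1.png",np.hstack([a,b]))
```

```text
0.046 [0.5019814  0.04195105 0.046     ] 0.05183196761868098 0.15036329141913432 [np.float64(68.72177438877294), np.float64(68.97528609743406)]
0.051 [0.5023161  0.04245044 0.051     ] 0.05106646998145559 0.1481426011849997 [np.float64(68.72177438877293), np.float64(68.97528609743405)]
rings [0.5176013  0.08217735 0.115     ] [0.49080469 0.01604135 0.115     ]
```

View pics/c1.png

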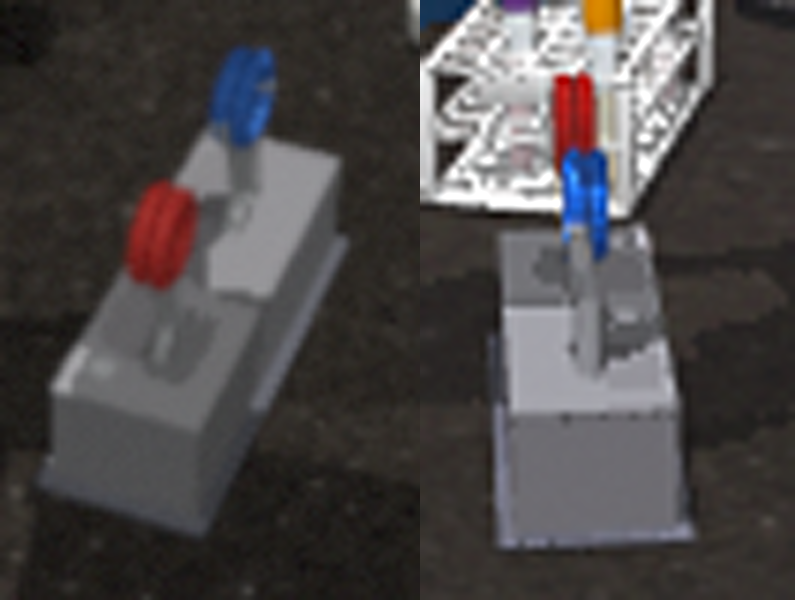

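Run:
```python
from h import *
c=np.array([.502,.042,0]);d=np.array([np.cos(np.radians(68.85)),np.sin(np.radians(68.85)),0])
for nm,f in(("scene",lambda p:((p[:,0]-235)*7.5+420,(p[:,1]-170)*7.5)),("side",lambda p:((p[:,0]-260)*6,(p[:,1]-215)*6))):
    for h,sg in(("fwd",1),("rev",-1)):
        for t in(-46,26):
            # points: straight leg at mouth, bent leg at mouth, slot ends, straight top(66), neck, ring centre
            yz=[(0,40),(11,40),(0,66),(7,45),(17,30),(10,92),(10,109.5)]
            P=[c+d*sg*(t+y)/1000+np.array([0,0,(z+6)/1000]) for y,z in yz]
            x,y=f(proj(nm,P)); print(nm,h,t,[(int(a),int(b)) for a,b in zip(x,y)])
```

```text
scene fwd -46 [(585, 364), (583, 350), (584, 288), (584, 341), (583, 370), (581, 199), (580, 147)]
scene fwd 26 [(573, 276), (571, 263), (572, 204), (572, 254), (571, 283), (569, 121), (568, 71)]
scene rev -46 [(570, 253), (572, 265), (569, 183), (571, 247), (573, 299), (569, 121), (568, 71)]
scene rev 26 [(582, 338), (584, 352), (581, 264), (583, 333), (585, 389), (581, 199), (580, 147)]
side fwd -46 [(245, 185), (235, 203), (248, 130), (240, 186), (229, 234), (242, 90), (244, 50)]
side fwd 26 [(176, 311), (164, 332), (178, 255), (169, 313), (157, 364), (169, 215), (170, 175)]
side rev -46 [(155, 349), (166, 328), (156, 293), (163, 325), (172, 338), (169, 215), (170, 175)]
side rev 26 [(227, 218), (237, 200), (229, 163), (234, 196), (242, 211), (242, 90), (244, 50)]
```

Run:
```python
from h import *
print(tri([("scene",np.array((452,302))*.7),("side",np.array((401,247))*.7)]))
a=onplane("scene",np.array((517,391))*.7,0);b=onplane("scene",np.array((643,356))*.7,0);print(a,b,np.degrees(np.arctan2(*(b-a)[1::-1])))
a=onplane("side",np.array((222,320))*.7,0);b=onplane("side",np.array((362,325))*.7,0);print(a,b,np.degrees(np.arctan2(*(b-a)[1::-1])))
a=onplane("scene",np.array((580,363))*.7,.0);print(a)
# top housing edges z=.188
for p,q in(((538,254),(527,236)),):pass
```

```text
[ 0.53313063 -0.17996171  0.12541499]
[ 0.60593984 -0.24820889  0.        ] [ 0.85085387 -0.25673134  0.        ] -1.9929591827137356
[ 0.84657126 -0.13060569  0.        ] [ 0.59921997 -0.12232322  0.        ] 178.08218670573928
[ 0.74435008 -0.22843964  0.        ]
```

>>> step_arm([
  {"translation": [0, 0, -10], "roll": -0.121},
  {"translation": [0, 0, -10], "roll": -0.121},
  {"translation": [0, 0, -10], "roll": -0.121},
  {"translation": [0, 0, -10], "roll": -0.121},
  {"translation": [0, 0, 0], "roll": -0.121},
  {"translation": [0, 0, 0], "roll": -0.121},
  {"translation": [0, 0, 0], "roll": -0.121},
  {"translation": [0, 0, 0], "roll": -0.121},
  {"translation": [0, 0, 0], "roll": -0.121},
  {"translation": [0, 0, 0], "roll": -0.121},
  {"translation": [0, 0, 0], "roll": -0.121},
  {"translation": [0, 0, 0], "roll": -0.121},
  {"translation": [0, 0, 0], "roll": -0.121},
], fingers=0)

```text
time: 3.03
tool_pos: [0.525, 0.0, 0.2667]
tool_rot: [-3.142, 0.0, -3.133]
contact_force: [0.3, -0.6, 0.3]
opening: 0.0095
grip_force: 0.0
```

>>> step_arm([
  {"translation": [10, -36, 0], "roll": 0},
  {"translation": [10, -36, 0], "roll": 0},
  {"translation": [10, -36, 0], "roll": 0},
  {"translation": [0, -36, 0], "roll": 0},
  {"translation": [0, -37, 0], "roll": 0},
  {"translation": [0, 0, 30], "roll": 0},
  {"translation": [0, 0, 30], "roll": 0},
  {"translation": [0, 0, 30], "roll": 0},
  {"translation": [0, 0, 30], "roll": 0},
  {"translation": [0, 0, 3], "roll": 0},
  {"translation": [0, 0, 0], "roll": 0},
], fingers=0)

```text
time: 3.95
tool_pos: [0.4946, -0.1807, 0.1426]
tool_rot: [3.14, -0.003, -3.139]
contact_force: [0.8, 0.2, 1.4]
opening: 0.0006
grip_force: 0.0
```

Run:
```python
from h import *
a=read_camera("side");b=read_camera("scene")
cv2.imwrite("pics/side2_raw.png",a[:,:,::-1]);cv2.imwrite("pics/scene2_raw.png",b[:,:,::-1])
A=cv2.resize(a[140:240,195:295,::-1],(400,400),interpolation=cv2.INTER_CUBIC);B=cv2.resize(b[150:250,290:390,::-1],(400,400),interpolation=cv2.INTER_CUBIC)
cv2.imwrite("pics/c2.png",np.hstack([A,B]));print(observe()["tool_pos"])
```

```text
[ 0.49641319 -0.18147442  0.14537047]
```

View pics/c2.png

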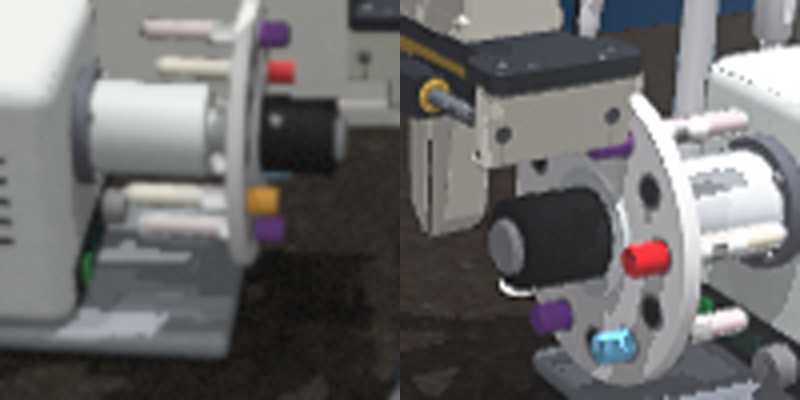

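The crop shows the hub well forward with the shaft end just proud of it. The gripper is in front and above. Now the gentle push.

>>> step_arm([
  {"translation": [-6, 0, 1], "roll": 0},
  {"translation": [-6, 0, 0], "roll": 0},
  {"translation": [-4, 0, 0], "roll": 0},
  {"translation": [-4, 0, 0], "roll": 0},
  {"translation": [-2, 0, 0], "roll": 0},
  {"translation": [-2, 0, 0], "roll": 0},
  {"translation": [-2, 0, 0], "roll": 0},
  {"translation": [0, 0, 0], "roll": 0},
])

```text
time: 4.72
tool_pos: [0.5217, -0.181, 0.1427]
tool_rot: [-3.142, 0.0, -3.139]
contact_force: [-0.5, -0.3, 0.6]
opening: 0.0006
grip_force: 0.0
```

>>> step_arm([
  {"translation": [-2, 0, 0], "roll": 0},
  {"translation": [-2, 0, 0], "roll": 0},
  {"translation": [-2, 0, 0], "roll": 0},
  {"translation": [-2, 0, 0], "roll": 0},
  {"translation": [-2, 0, 0], "roll": 0},
  {"translation": [-2, 0, 0], "roll": 0},
])

```text
time: 5.22
tool_pos: [0.5333, -0.1812, 0.1427]
tool_rot: [-3.141, -0.001, -3.14]
contact_force: [-2.2, -1.9, 0.2]
opening: 0.0006
grip_force: 1.6
```

>>> step_arm([
  {"translation": [-2, 0, 0], "roll": 0},
  {"translation": [-2, 0, 0], "roll": 0},
  {"translation": [-1, 0, 0], "roll": 0},
  {"translation": [-1, 0, 0], "roll": 0},
  {"translation": [-1, 0, 0], "roll": 0},
])

```text
time: 5.63
tool_pos: [0.5405, -0.1811, 0.1427]
tool_rot: [-3.141, -0.0, -3.139]
contact_force: [-3.1, -1.9, 1.0]
opening: 0.0004
grip_force: 1.6
```

>>> step_arm([
  {"translation": [-1, 0, 0], "roll": 0},
  {"translation": [-1, 0, 0], "roll": 0},
  {"translation": [-1, 0, 0], "roll": 0},
])

```text
time: 5.88
tool_pos: [0.5434, -0.1809, 0.1427]
tool_rot: [3.142, -0.0, -3.139]
contact_force: [-6.8, -2.4, 0.1]
opening: 0.0003
grip_force: 3.2
```

>>> step_arm([
  {"translation": [-1, 0, 0], "roll": 0},
  {"translation": [-1, 0, 0], "roll": 0},
])

```text
time: 6.05
tool_pos: [0.5436, -0.181, 0.1426]
tool_rot: [3.141, -0.004, -3.139]
contact_force: [-12.9, -2.8, 5.8]
opening: 0.0004
grip_force: 6.4
```

>>> step_arm([
  {"translation": [-1, 0, 0], "roll": 0},
  {"translation": [0, 0, 0], "roll": 0},
])

```text
time: 6.22
tool_pos: [0.5436, -0.1809, 0.1425]
tool_rot: [3.141, -0.007, -3.139]
contact_force: [-14.0, -3.8, 6.0]
opening: 0.0002
grip_force: 7.0
```

>>> step_arm([
  {"translation": [6, 0, 0], "roll": 0},
  {"translation": [8, 0, -10], "roll": 0},
  {"translation": [0, 0, -35], "roll": 0},
  {"translation": [0, 0, -40], "roll": 0},
  {"translation": [0, 28, -8], "roll": 0},
  {"translation": [-20, 28, 0], "roll": 0},
  {"translation": [-30, 28, 0], "roll": 0},
  {"translation": [-22, 27, 0], "roll": 0},
  {"translation": [0, 0, 25], "roll": 0},
  {"translation": [0, 0, 25], "roll": 0},
  {"translation": [0, 0, 23], "roll": 0},
  {"translation": [0, 0, 0], "roll": 0},
  {"translation": [0, 0, 0], "roll": 0},
])

```text
time: 7.3
tool_pos: [0.604, -0.0693, 0.1629]
tool_rot: [3.141, -0.001, -3.139]
contact_force: [1.2, -0.3, 0.2]
opening: 0.0007
grip_force: 0.0
```

Run:
```python
from h import *
print(observe()["tool_pos"],observe()["tool_rot"])
b=read_camera("scene");cv2.imwrite("pics/scene3_raw.png",b[:,:,::-1])
np.save("calw.npy",np.array(get_calibration("wrist")["world_from_camera"]))
w=read_camera("wrist");cv2.imwrite("pics/w3_raw.png",w[:,:,::-1])
p=proj("wrist",[(.546,-.18,.139)])[0];print(p, proj("wrist",[(.53,-.18,.125),(.6,-.2,.2)]))
x,y=int(np.clip(p[0]-50,0,460)),int(np.clip(p[1]-50,0,320));print(x,y)
q=proj("scene",[(.60,-.182,.125)])[0];u,v=int(q[0]-37),int(q[1]-50);print("scene org",u,v)
cv2.imwrite("pics/c3.png",np.hstack([cv2.resize(w[y:y+100,x:x+100,::-1],(400,400),interpolation=cv2.INTER_CUBIC),cv2.resize(b[v:v+100,u:u+100,::-1],(400,400),interpolation=cv2.INTER_CUBIC)]))
```

```text
[ 0.6040484  -0.069323    0.16291941] [ 3.14070140e+00 -5.83978053e-04 -3.13912366e+00]
[ 92.94911333 147.19556953] [[101.61358796 118.5552573 ]
 [ -9.66120613 283.07679701]]
42 97
scene org 307 156
```

View pics/c3.png

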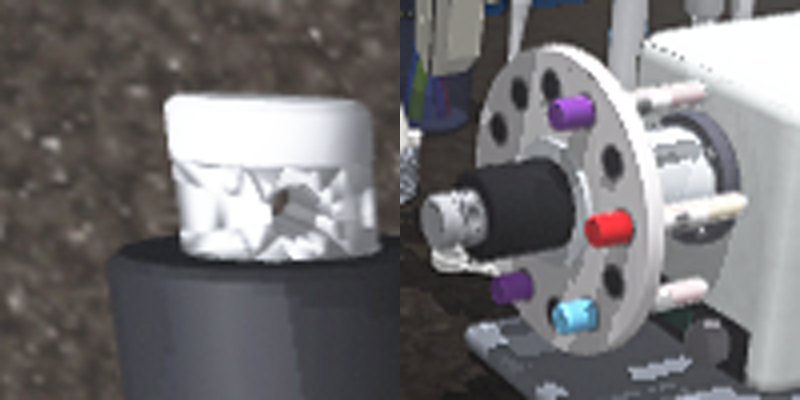

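The wrist crop shows the cross-hole open at crop (290,210), i.e. pixel (114.5,149.5), with the hub clear of it. The scene crop shows the three empty disc holes at (550,83), (520,97) and (499,128), the middle one at pixel (337,180).

```bash
cat > fit.py <<'E'
from h import *
from scipy.optimize import least_squares
Kw=np.array(get_calibration("wrist")["camera_matrix"]);Tw=np.linalg.inv(np.load("calw.npy"))
def pw(P):
    p=(Tw[:3,:3]@np.atleast_2d(P).T).T+Tw[:3,3];p=p*[1,-1,-1];q=(Kw@p.T).T;return q[:,:2]/q[:,2:]
yaw=np.radians(-2)
# scene: disc holes on front plane
px=np.array([(550,83),(520,97),(499,128),(612,162),(613,282)],float);px=(px-[400,0])/4+[307,156]
def pose(x0,y0,yaw): 
    R=np.array([[np.cos(yaw),-np.sin(yaw),0],[np.sin(yaw),np.cos(yaw),0],[0,0,1]]);return R,np.array([x0,y0,0])
def rot_pts(x0,y0,yaw,L):
    R,t=pose(x0,y0,yaw);return (R@np.atleast_2d(L).T).T+t
x0=.546
for y0 in(-.180,-.183,-.186):
    R,t=pose(x0,y0,yaw);out=[]
    for p in px:
        o,d=ray("scene",p);o2=R.T@(o-t);d2=R.T@d;q=o2+d2*(.055-o2[0])/d2[0];out.append((q[1],q[2]-.125))
    out=np.array(out)*1e3
    # circle centre fit r=60
    s=least_squares(lambda c:np.hypot(out[:,0]-c[0],out[:,1]-c[1])-60,[0,0])
    a=out-s.x; print(y0,out.round(1).tolist(),s.x.round(2),s.fun.round(2),np.degrees(np.arctan2(a[:,0],a[:,1])).round(1))
# wrist: shaft silhouette at crop row 245 columns 180..378 ; hole px ; hub front
L,Rr=np.array([182,240])/4+[42,97],np.array([376,240])/4+[42,97]
th=np.linspace(0,2*np.pi,721)
def model(y0,lean,x0):
    c=np.c_[np.full_like(th,.003),.014*np.cos(th),.125+.014*np.sin(th)]
    s=pw(rot_pts(x0,y0,yaw,c)); h=pw(rot_pts(x0,y0,yaw,[0,.014*np.sin(lean),.125+.014*np.cos(lean)]))[0]
    return s[:,0].min(),s[:,0].max(),h
hp=np.array([290,210])/4+[42,97]
s=least_squares(lambda v:(lambda m:[m[0]-L[0],m[1]-Rr[0],m[2][0]-hp[0],m[2][1]-hp[1]])(model(*v)),[-.182,.5,.546],x_scale=[.01,.1,.01],diff_step=1e-3)
print("wrist",s.x[0],np.degrees(s.x[1]),s.x[2],s.fun)
E
python3 fit.py
```

```text
-0.18 [[9.1, 60.3], [34.5, 44.9], [52.1, 21.9], [-45.9, 37.6], [-55.4, -21.8]] [-1.22 -1.01] [ 2.18 -1.84 -1.97 -0.97 -1.98] [   9.6   37.9   66.8  -49.2 -111. ]
-0.183 [[12.3, 60.2], [37.7, 44.8], [55.3, 21.8], [-42.8, 37.5], [-52.3, -21.9]] [ 1.92 -1.06] [ 2.18 -1.84 -1.96 -0.97 -1.97] [   9.6   37.9   66.8  -49.2 -111. ]
-0.186 [[15.4, 60.2], [40.8, 44.7], [58.4, 21.7], [-39.7, 37.4], [-49.1, -22.0]] [ 5.06 -1.12] [ 2.18 -1.83 -1.95 -0.97 -1.95] [   9.6   38.    66.8  -49.2 -111. ]
wrist -0.17566965760347256 32.54468856411937 0.5468246519342462 [-8.07785114e-01  8.60516235e-01  8.27753107e-04  3.61457552e-02]
```

Run:
```python
from h import *
g=cv2.imread("pics/w3_raw.png",0)
for r in range(118,162,2): print(r,g[r,78:146:1].tolist() if r in(126,134,150,156) else g[r,78:146:4].tolist())
print(g[144:156,104:126])
```

```text
118 [84, 60, 80, 71, 63, 78, 76, 82, 74, 66, 79, 79, 68, 77, 75, 81, 69]
120 [104, 64, 151, 143, 144, 125, 125, 118, 103, 85, 88, 80, 62, 72, 79, 77, 68]
122 [83, 64, 249, 252, 253, 253, 249, 245, 226, 200, 191, 181, 170, 135, 78, 75, 67]
124 [78, 72, 254, 254, 254, 254, 252, 251, 248, 241, 233, 217, 181, 141, 86, 67, 63]
126 [82, 86, 86, 85, 92, 194, 244, 251, 254, 254, 254, 254, 254, 255, 255, 255, 255, 255, 255, 255, 255, 255, 255, 255, 255, 255, 255, 255, 255, 255, 255, 255, 254, 254, 254, 253, 252, 252, 251, 249, 247, 245, 242, 239, 233, 226, 219, 208, 196, 185, 173, 159, 147, 137, 126, 119, 102, 80, 71, 64, 62, 57, 55, 57, 56, 59, 62, 62]
128 [79, 89, 253, 255, 255, 255, 255, 255, 254, 252, 245, 231, 194, 144, 108, 66, 61]
130 [65, 82, 253, 255, 255, 255, 255, 255, 254, 251, 245, 229, 189, 140, 115, 70, 69]
132 [79, 88, 253, 255, 255, 255, 255, 255, 254, 251, 243, 228, 183, 138, 115, 73, 71]
134 [70, 72, 78, 79, 80, 80, 195, 248, 253, 254, 254, 255, 255, 255, 255, 255, 255, 255, 255, 255, 255, 255, 255, 255, 255, 255, 255, 255, 254, 254, 254, 254, 254, 253, 252, 251, 249, 248, 
[... 2149 characters left out ...]
7 151 145 132 124 123 124 158
  179 188 206 242]
 [255 255 255 255 255 224  89  78  91 138 151 151 151 151 145 132 123 130
  154 167 185 225]
 [255 255 255 255 255 232  89  90 112 127 142 149 149 151 151 150 145 157
  162 159 164 201]
 [255 255 255 255 255 242 144 133 128 123 119 125 139 142 144 147 150 240
  249 231 178 178]
 [255 255 255 255 255 230 138 130 134 131 129 124 119 117 126 137 157 231
  243 244 244 203]
 [255 255 255 251 215 173 134 126 126 131 134 132 127 125 118 119 139 213
  229 234 235 188]
 [255 255 255 249 200 166 136 127 135 131 126 129 133 131 130 135 141 142
  178 213 223 188]
 [254 255 255 236 174 153 145 127 134 138 136 130 134 137 150 197 198 177
  155 154 193 191]]
```

```bash
sed -i 's#^L,Rr=.*#L,Rr=np.array([86.8,150]),np.array([135.4,150])#; s#^hp=.*#hp=np.array([115.2,149.5])#; s/full_like(th,.003)/full_like(th,.000)/' fit.py; python3 fit.py|tail -1
python3 - <<'E'
from h import *
exec(open('fit.py').read().split("# scene")[0])
# shaft yaw in wrist image: silhouette edges at rows 126 and 156
for r,l,rr in((126,82.7,134),(156,86.8,135.8)): print((l+rr)/2)
E
```

```text
wrist -0.17572132938171642 34.24627984051237 0.5468382549298678 [-0.88650323  0.9450989   0.00103777  0.04003677]
108.35
111.30000000000001
```

Run:
```python
exec(open('fit.py').read().split("x0=.546")[0])
g=cv2.imread("pics/scene3_raw.png",0).astype(float)
C=[]
for p in px:
    u,v=np.round(p).astype(int); w=g[v-5:v+6,u-5:u+6]; bg=np.percentile(w,80); m=np.clip(bg-25-w,0,60)
    n,lab=cv2.connectedComponents((m>0).astype(np.uint8));m=m*(lab==lab[5,5])
    yy,xx=np.mgrid[v-5:v+6,u-5:u+6]; C.append(((m*xx).sum()/m.sum(),(m*yy).sum()/m.sum())); print(p,np.round(C[-1],2),(m>0).sum())
C=np.array(C)
def res(v,use):
    x0,y0,zc,ph=v[0],v[1],v[2],v[3]
    R,t=pose(x0,y0,yaw);k=np.array([-1,0,1,-3,-5])
    a=ph+k*np.pi/6
    L=np.c_[np.full(5,.055),.06*np.sin(a),zc+.06*np.cos(a)]
    return (proj("scene",(R@L.T).T+t)-C)[use].ravel()
for use in([0,1,2,3,4],[0,1,2],[1,2,3,4],[0,1,3,4]):
    s=least_squares(lambda v:np.r_[res(v,use),(v[0]-.5465)*500],[.546,-.181,.125,.65],x_scale=[.01,.01,.01,.1]);print(use,s.x[:3].round(4),np.degrees(s.x[3]).round(2),s.fun.round(2))
```

```text
[344.5  176.75] [344.27 177.68] 48
[337.   180.25] [335.86 179.42] 80
[331.75 188.  ] [331.21 187.79] 34
[360.  196.5] [359.6  196.46] 53
[360.25 226.5 ] [359.78 226.1 ] 70
[0, 1, 2, 3, 4] [ 0.5468 -0.1781  0.1239] 39.29 [-0.24 -0.29  0.04 -0.19 -0.69  0.06  0.26  0.08  0.41  0.35  0.17]
[0, 1, 2] [ 0.5465 -0.1793  0.1239] 39.0 [ 0.09 -0.08  0.33 -0.06 -0.45  0.15  0.02]
[1, 2, 3, 4] [ 0.5468 -0.178   0.124 ] 39.36 [-0.02 -0.24 -0.75  0.03  0.2  -0.03  0.37  0.25  0.13]
[0, 1, 3, 4] [ 0.5467 -0.1778  0.1237] 39.38 [-0.39 -0.26 -0.1  -0.14  0.1   0.06  0.28  0.34  0.11]
```

>>> step_arm([
  {"translation": [17, 15, -20], "roll": 0},
  {"translation": [17, 30, -20], "roll": 0},
  {"translation": [18, 30, -7], "roll": 0},
  {"translation": [18, 37, 0], "roll": 0},
  {"translation": [17, 37, 0], "roll": 0},
  {"translation": [0, 0, 0], "roll": 0.1211},
  {"translation": [0, 0, 0], "roll": 0.1211},
  {"translation": [0, 0, 0], "roll": 0.1211},
  {"translation": [0, 0, 0], "roll": 0.1211},
  {"translation": [0, 0, 0], "roll": 0.1211},
  {"translation": [0, 0, 0], "roll": 0.1211},
  {"translation": [0, 0, 0], "roll": 0.1211},
  {"translation": [0, 0, 0], "roll": 0.1211},
  {"translation": [0, 0, 0], "roll": 0.1211},
  {"translation": [0, 0, 0], "roll": 0.1211},
  {"translation": [0, 0, 0], "roll": 0.1211},
  {"translation": [0, 0, 0], "roll": 0.1211},
  {"translation": [0, 0, 0], "roll": 0.1211},
  {"translation": [0, 0, 0], "roll": 0.1211},
  {"translation": [0, 0, 0], "roll": 0.1211},
], fingers=0.5)

```text
time: 9.07
tool_pos: [0.5178, 0.0789, 0.2122]
tool_rot: [3.137, -0.001, 1.321]
contact_force: [-0.1, 0.1, -0.3]
opening: 0.0462
grip_force: 0.0
```

>>> step_arm([
  {"translation": [0, 0, 0], "roll": 0.12},
  {"translation": [0, 0, 0], "roll": 0},
  {"translation": [0, 0, 0], "roll": 0},
])

```text
time: 9.32
tool_pos: [0.5175, 0.0789, 0.2114]
tool_rot: [3.139, -0.001, 1.211]
contact_force: [-0.2, -0.6, -0.2]
opening: 0.0462
grip_force: 0.0
```

Run:
```python
from h import *
o=observe();print(o["tool_pos"],o["tool_rot"],o["qpos"],o["opening"])
np.save("calw4.npy",np.array(get_calibration("wrist")["world_from_camera"]))
w=read_camera("wrist");cv2.imwrite("pics/w4_raw.png",w[:,:,::-1])
for z in(0.046,0.098,.115):print(proj("wrist",[(.515,.0756,z),(.489,.0085,z)]).round(1).tolist())
for n in("clip_ring","clip"):print([(np.round(x["at"],4).tolist(),round(x["confidence"],2)) for x in search_frame("wrist",n)])
s=read_camera("side");cv2.imwrite("pics/side4_raw.png",s[:,:,::-1])
p=proj("wrist",[(.515,.08,.08)])[0];x,y=int(np.clip(p[0]-65,0,430)),int(np.clip(p[1]-65,0,290));print("org",x,y)
cv2.imwrite("pics/c4.png",cv2.resize(w[y:y+130,x:x+130,::-1],(598,598),interpolation=cv2.INTER_CUBIC))
```

```text
[0.51754636 0.07892985 0.21144794] [ 3.13855010e+00 -1.30333601e-03  1.21065781e+00] [4.80553048e-03 3.50293743e-01 1.55584178e+00 1.39545865e-04
 1.23214980e+00 3.64899887e-01] 0.046166812680243384
[[277.5, 193.7], [276.9, 254.9]]
[[277.3, 207.3], [276.7, 277.6]]
[[277.3, 212.8], [276.7, 286.8]]
[([0.5174, 0.0884, 0.1082], 0.96), ([0.6694, -0.0063, 0.0067], 0.69)]
[([0.5177, 0.09, 0.1123], 0.84), ([0.6728, -0.0069, 0.0087], 0.74), ([0.3999, 0.0406, 0.0093], 0.63), ([0.3752, 0.2066, 0.0149], 0.6)]
org 211 133
```

View pics/c4.png

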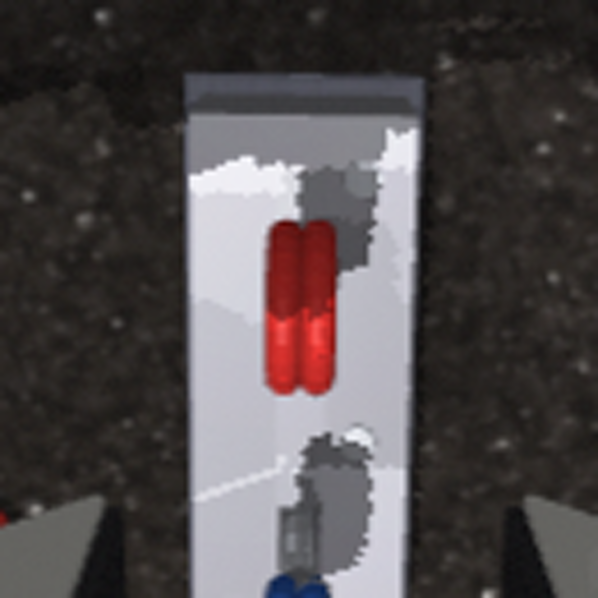

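Run:
```python
from h import *
from scipy.optimize import brentq
c=np.array([.502,.042,0]);a=np.radians(68.85);d=np.array([np.cos(a),np.sin(a),0]);e=np.array([np.sin(a),-np.cos(a),0])
th=np.linspace(0,2*np.pi,361)
for s in(.034,.036,.038,.04,.042,.044,.046):
    P=c+d*s+np.array([0,0,.098])+.0175*(np.cos(th)[:,None]*d+np.sin(th)[:,None]*[0,0,1])
    r=proj("wrist",P);print(s,(c+d*s).round(4),r[:,1].min().round(1),r[:,1].max().round(1),r[:,0].mean().round(1))
print("obs 180.4 218.9 col 276.4; block end row obs 158")
for z in (.046,.051):print(proj("wrist",[c+d*.075+[0,0,z],c+d*.075+e*.026+[0,0,z],c+d*.075-e*.026+[0,0,z]]).round(1).tolist())
print("obs block edge cols", 211+188/4.6,211+420/4.6)
```

```text
0.034 [0.5143 0.0737 0.    ] 190.4 228.7 277.9
0.036 [0.515  0.0756 0.    ] 188.2 226.6 277.9
0.038 [0.5157 0.0774 0.    ] 186.1 224.5 277.9
0.04 [0.5164 0.0793 0.    ] 183.9 222.5 278.0
0.042 [0.5172 0.0812 0.    ] 181.7 220.4 278.0
0.044 [0.5179 0.083  0.    ] 179.6 218.3 278.0
0.046 [0.5186 0.0849 0.    ] 177.4 216.2 278.0
obs 180.4 218.9 col 276.4; block end row obs 158
[[278.3, 157.3], [303.3, 157.5], [253.3, 157.1]]
[[278.3, 157.9], [303.7, 158.1], [252.9, 157.7]]
obs block edge cols 251.8695652173913 302.304347826087
```

>>> step_arm([
  {"translation": [1, -1, 25], "roll": 0},
  {"translation": [1, -1, 30], "roll": 0},
  {"translation": [1, 0, 30], "roll": 0},
  {"translation": [0, 0, 25], "roll": 0},
  {"translation": [0, 0, 15], "roll": 0},
  {"translation": [0, 0, 7], "roll": 0},
  {"translation": [0, 0, 0], "roll": 0},
])

```text
time: 10.1
tool_pos: [0.5152, 0.0825, 0.0764]
tool_rot: [-3.139, 0.001, 1.208]
contact_force: [-0.2, 0.1, -0.9]
opening: 0.0459
grip_force: 0.0
```

>>> step_arm([
  {"translation": [0, 0, 0], "roll": 0},
  {"translation": [0, 0, 0], "roll": 0},
  {"translation": [0, 0, 0], "roll": 0},
  {"translation": [0, 0, 0], "roll": 0},
  {"translation": [0, 0, 0], "roll": 0},
  {"translation": [0, 0, 0], "roll": 0},
], fingers=0, grip_force=25)

```text
time: 10.6
tool_pos: [0.5163, 0.0825, 0.0782]
tool_rot: [3.141, -0.0, 1.207]
contact_force: [0.2, 0.6, 1.0]
opening: 0.0138
grip_force: 25.0
```

>>> step_arm([
  {"translation": [0, 0, -8], "roll": 0},
  {"translation": [0, 0, -12], "roll": 0},
  {"translation": [0, 0, -15], "roll": 0},
  {"translation": [0, 0, -15], "roll": 0},
  {"translation": [0, 0, -15], "roll": 0},
  {"translation": [0, 0, -10], "roll": 0},
  {"translation": [0, 0, 0], "roll": 0},
  {"translation": [0, 0, 0], "roll": 0},
])

```text
time: 11.27
tool_pos: [0.5161, 0.0825, 0.1531]
tool_rot: [3.141, -0.0, 1.207]
contact_force: [-0.0, 0.2, -2.0]
opening: 0.0135
grip_force: 25.0
```

Run:
```python
from h import *
o=observe();print(o["tool_pos"],o["tool_rot"],o["opening"],o["contact_force"])
s=read_camera("side");cv2.imwrite("pics/side5_raw.png",s[:,:,::-1])
b=read_camera("scene");cv2.imwrite("pics/scene5_raw.png",b[:,:,::-1])
p=o["tool_pos"];ps=proj("side",[p-[0,0,.02]])[0].astype(int);pc=proj("scene",[p-[0,0,.02]])[0].astype(int);print(ps,pc)
cr=lambda i,q:cv2.resize(i[q[1]-40:q[1]+60,q[0]-33:q[0]+33,::-1],(396,600),interpolation=cv2.INTER_CUBIC)
cv2.imwrite("pics/c5.png",np.hstack([cr(s,ps),cr(b,pc)]))
```

```text
[0.51612572 0.0824899  0.15307127] [ 3.14066552e+00 -3.06640413e-04  1.20729120e+00] 0.013547826354693994 [-0.04842779  0.1814001  -1.95991576]
[288 239] [254 172]
```

View pics/c5.png

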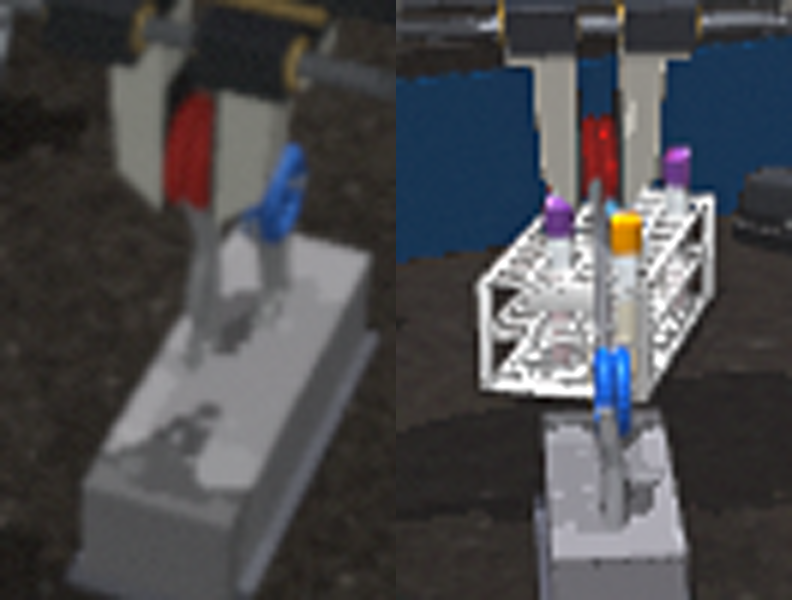

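Lifted: the straight leg is on the robot-right (-y) side and the bent leg on the +y side. The blue clip is still in place. Next I take the leg past the block's far end and lean it on the top edge to pivot the clip in the grip.

>>> step_arm([
  {"translation": [20, 0, 0], "roll": 0},
  {"translation": [20, 0, 0], "roll": 0},
  {"translation": [20, 0, 0], "roll": 0},
  {"translation": [0, 0, 20], "roll": 0},
  {"translation": [0, 0, 20], "roll": 0},
  {"translation": [0, 0, 15], "roll": 0},
  {"translation": [0, 0, 0], "roll": 0},
  {"translation": [-4, 0, 0], "roll": 0},
  {"translation": [-4, 0, 0], "roll": 0},
  {"translation": [-4, 0, 0], "roll": 0},
  {"translation": [-4, 0, 0], "roll": 0},
  {"translation": [-4, 0, 0], "roll": 0},
], grip_force=20)

```text
time: 12.37
tool_pos: [0.531, 0.1197, 0.0989]
tool_rot: [3.139, -0.002, 1.207]
contact_force: [1.1, 2.7, 0.5]
opening: 0.0137
grip_force: 20.0
```

>>> step_arm([
  {"translation": [-4, 0, 0], "roll": 0},
  {"translation": [-4, 0, 0], "roll": 0},
  {"translation": [-4, 0, 0], "roll": 0},
  {"translation": [-4, 0, 0], "roll": 0},
  {"translation": [-4, 0, 0], "roll": 0},
  {"translation": [-4, 0, 0], "roll": 0},
  {"translation": [-4, 0, 0], "roll": 0},
  {"translation": [-4, 0, 0], "roll": 0},
  {"translation": [-4, 0, 0], "roll": 0},
  {"translation": [-4, 0, 0], "roll": 0},
  {"translation": [-4, 0, 0], "roll": 0},
  {"translation": [-4, 0, 0], "roll": 0},
  {"translation": [0, 0, 0], "roll": 0},
])

```text
time: 13.45
tool_pos: [0.5129, 0.0742, 0.0978]
tool_rot: [-3.142, 0.001, 1.207]
contact_force: [-0.1, 0.1, 0.1]
opening: 0.0137
grip_force: 20.0
```

Run:
```python
from h import *
o=observe();p=o["tool_pos"];print(p,o["tool_rot"],o["contact_force"],o["torque"],((p[:2]-[.502,.042])@[.361,.9326]).round(4))
```

```text
[0.51290824 0.07419837 0.09781527] [-3.14157181e+00  5.56936280e-04  1.20687763e+00] [-0.07472921  0.06247311  0.14526835] [ 0.14714909 -0.08494789 -0.01854429] 0.034
```

>>> step_arm([
  {"translation": [3, 0, -15], "roll": 0},
  {"translation": [3, 0, -25], "roll": 0},
  {"translation": [0, 0, -25], "roll": 0},
  {"translation": [0, 0, -25], "roll": 0.1211},
  {"translation": [0, 0, -20], "roll": 0.1211},
  {"translation": [0, 0, -12], "roll": 0.1211},
  {"translation": [0, 0, 0], "roll": 0.1211},
  {"translation": [0, 0, 0], "roll": 0.1211},
  {"translation": [0, 0, 0], "roll": 0.1211},
  {"translation": [0, 0, 0], "roll": 0.1211},
  {"translation": [0, 0, 0], "roll": 0.1211},
  {"translation": [0, 0, 0], "roll": 0.1211},
  {"translation": [0, 0, 0], "roll": 0.1211},
  {"translation": [0, 0, 0], "roll": 0.1211},
  {"translation": [0, 0, 0], "roll": 0.1211},
  {"translation": [0, 0, 0], "roll": 0.1211},
  {"translation": [0, 0, 0], "roll": 0.1211},
  {"translation": [0, 0, 0], "roll": 0.1211},
  {"translation": [0, 0, 0], "roll": 0.1211},
  {"translation": [0, 0, 0], "roll": 0.1211},
], grip_force=30)

```text
time: 15.12
tool_pos: [0.5148, 0.0801, 0.2194]
tool_rot: [3.14, 0.0, -0.857]
contact_force: [-0.6, 0.0, -0.4]
opening: 0.0133
grip_force: 30.0
```

>>> step_arm([
  {"translation": [0, 0, 0], "roll": 0.1211},
  {"translation": [0, 0, 0], "roll": 0.1211},
  {"translation": [0, 0, 0], "roll": 0.1211},
  {"translation": [0, 0, 0], "roll": 0.1211},
  {"translation": [0, 0, 0], "roll": 0.1211},
  {"translation": [0, 0, 0], "roll": 0.1211},
  {"translation": [0, 0, 0], "roll": 0.027},
  {"translation": [0, 0, 0], "roll": 0},
])

```text
time: 15.78
tool_pos: [0.5144, 0.0622, 0.219]
tool_rot: [3.141, 0.022, -1.583]
contact_force: [-0.3, 0.3, -0.4]
opening: 0.0139
grip_force: 30.0
```

Run:
```python
from h import *
o=observe();print(o["tool_pos"],o["tool_rot"],o["qpos"][5])
```

```text
[0.51437103 0.06217364 0.2190319 ] [ 3.14138312  0.02205066 -1.58288988] 3.1049623293340947
```

>>> step_arm([
  {"translation": [0, 0, 0], "roll": -0.1},
  {"translation": [0, 0, 0], "roll": -0.1},
  {"translation": [0, 0, 0], "roll": -0.1},
  {"translation": [0, 0, 0], "roll": -0.1},
  {"translation": [0, 0, 0], "roll": 0},
])

```text
time: 16.2
tool_pos: [0.5146, 0.0636, 0.2192]
tool_rot: [-3.132, 0.02, -1.177]
contact_force: [-0.5, 0.0, -0.5]
opening: 0.0136
grip_force: 30.0
```

Run:
```python
from h import *
o=observe();print(o["tool_pos"],o["tool_rot"],o["qpos"])
```

```text
[0.51455013 0.06362568 0.2192272 ] [-3.13247041  0.02037081 -1.17689048] [-0.03872401  0.33454089  1.55700467  0.02351529  1.25038787  2.70164537]
```

>>> step_arm([
  {"translation": [20, 4, 1], "roll": 0},
  {"translation": [35, 7, 2], "roll": 0},
  {"translation": [35, 7, 2], "roll": 0},
  {"translation": [35, 7, 2], "roll": 0},
  {"translation": [30, 6, 1], "roll": 0},
  {"translation": [17, 3, 0], "roll": 0},
  {"translation": [0, 0, 0], "roll": 0.1072},
  {"translation": [0, 0, 0], "roll": 0.1072},
  {"translation": [0, 0, 0], "roll": 0.1072},
  {"translation": [0, 0, 0], "roll": 0.1072},
  {"translation": [0, 0, 0], "roll": 0},
  {"translation": [0, 0, 0], "roll": 0},
])

```text
time: 17.2
tool_pos: [0.5487, -0.1081, 0.2074]
tool_rot: [3.141, 0.023, -1.608]
contact_force: [1.3, -0.9, -0.7]
opening: 0.0138
grip_force: 30.0
```

Run:
```python
from h import *
o=observe();p=o["tool_pos"];print(p,o["tool_rot"],o["qpos"][5],o["opening"])
np.save("calw6.npy",np.array(get_calibration("wrist")["world_from_camera"]))
ims={n:read_camera(n) for n in("wrist","side","scene")}
tiles=[]
for n in ims:
    cv2.imwrite(f"pics/{n}6_raw.png",ims[n][:,:,::-1])
    q=proj(n,[(.547,-.15,.16)])[0].astype(int);h=50
    x=int(np.clip(q[0]-33,0,494));y=int(np.clip(q[1]-h,0,320));print(n,x,y)
    tiles.append(cv2.resize(ims[n][y:y+100,x:x+66,::-1],(264,400),interpolation=cv2.INTER_CUBIC))
cv2.imwrite("pics/c6.png",np.hstack(tiles))
```

```text
[ 0.54868644 -0.10807351  0.20735941] [ 3.1414638   0.0226262  -1.60790572] 2.8280549529956116 0.013755708940718774
wrist 245 120
side 241 116
scene 281 139
```

View pics/c6.png

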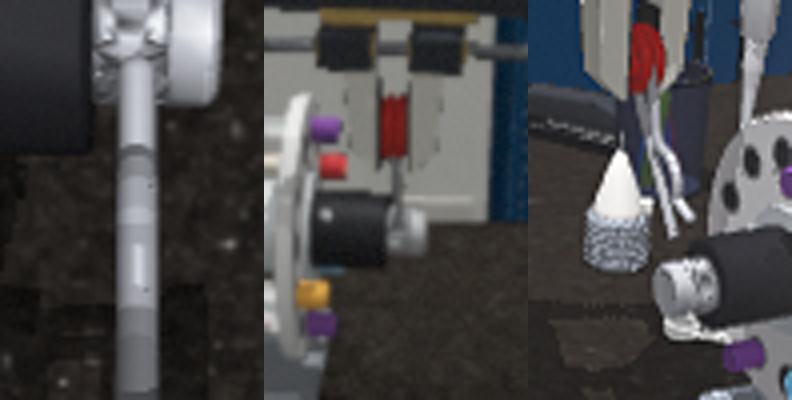

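```bash
cat > m.py <<'E'
from h import *
def clip(p,R,phi,yz,dz=.0187):
    # p tool pos, R tool rotation; phi total lean (ring to +y) in world
    C=p-R[:,2]*dz; yv=np.array([.035,.999,0]); zv=np.array([0,0,1.])
    u=np.sin(phi)*yv+np.cos(phi)*zv; v=-np.cos(phi)*yv+np.sin(phi)*zv
    return np.array([C+(y-10)/1e3*v+(z-92)/1e3*u for y,z in yz])
E
python3 - <<'E'
from m import *
from scipy.spatial.transform import Rotation as Ro
o=observe();p=o["tool_pos"];R=Ro.from_euler("xyz",o["tool_rot"]).as_matrix()
for f in(10,20,25,30,35,40):
    P=clip(p,R,np.radians(f),[(10,92),(0,40),(0,0),(19.5,5.5)])
    print(f,proj("scene",P).round(1).tolist(),"side",proj("side",P).round(1)[2].tolist(),"wr",proj("wrist",P)[2:].round(1).tolist())
print("obs scene ring 311,154.5 tip 317,197.8 flare 321.5,192.5; side tip", 241+(400-264)/4,116+235/4)
E
```

```text
10 [[306.1, 152.3], [305.0, 176.8], [306.0, 195.5], [310.4, 194.4]] side [273.6, 184.1] wr [[278.4, 208.3], [278.4, 188.5]]
20 [[306.1, 152.3], [307.2, 177.8], [309.7, 196.9], [314.0, 194.2]] side [274.0, 179.6] wr [[278.4, 189.4], [278.3, 171.1]]
25 [[306.1, 152.3], [308.3, 178.1], [311.6, 197.1], [315.7, 193.6]] side [274.2, 177.0] wr [[278.4, 180.1], [278.3, 162.6]]
30 [[306.1, 152.3], [309.3, 178.1], [313.5, 197.0], [317.4, 192.7]] side [274.4, 174.3] wr [[278.3, 170.9], [278.2, 154.3]]
35 [[306.1, 152.3], [310.4, 177.9], [315.4, 196.6], [319.0, 191.4]] side [274.6, 171.4] wr [[278.3, 161.8], [278.2, 146.2]]
40 [[306.1, 152.3], [311.5, 177.5], [317.2, 195.8], [320.6, 189.8]] side [274.8, 168.4] wr [[278.3, 152.9], [278.2, 138.3]]
obs scene ring 311,154.5 tip 317,197.8 flare 321.5,192.5; side tip 275.0 174.75
```

Run:
```python
import cv2,numpy as np
a=cv2.imread("pics/scene6_raw.png").astype(int);b=cv2.imread("pics/scene5_raw.png").astype(int)
m=np.abs(a-b).sum(2)
for r in range(150,202): print(r,''.join('#' if v>60 else '.' for v in m[r,295:335]),''.join('R' if (q[2]>q[1]+40) else ('o' if q.sum()>330 else '.') for q in a[r,295:335]))
w=cv2.imread("pics/wrist6_raw.png",0)
print("wrist"); 
for r in range(122,152,1): print(r,w[r,266:294].tolist())
```

```text
150 #########################............... ooooooooooo.RRRRRRRRooooo...............
151 #########################............... ooooooooooo.RRRRRRRRooooo...............
152 #########################............... ooooooooooo.RRRRRRRR.oooo...............
153 #########################............... ooooooooooo.RRRRRRRRRoooo...............
154 ###########.#############............... ooooooooooo.RRRRRRRRRoooo...............
155 ###########.#############............... ooooooooooo.RRRRRRRR.oooo...............
156 ###########.#############............... oooooooooooRRRRRR.RRooooo...............
157 .#######################................ ..oooooooooRRRRRR.RRoooo................
158 ..#####################................. ....ooooooo.RRRRRoRRooo.................
159 ...########.##########.................. ....ooooooo.RRRR.oR.oo..................
160 ....##################.................. ......oooooRRRRRooRoo...................
161 .....##########.#####................... .......ooooRRRR.oooo....................
162 .......####.###.####.................... ........ooo......oo....
[... 6729 characters left out ...]
 195, 201, 194, 183, 165, 117, 63, 37, 44, 52, 53, 55, 55, 56, 58, 55]
147 [25, 20, 19, 35, 43, 43, 43, 39, 65, 122, 158, 179, 194, 202, 194, 183, 167, 115, 55, 28, 29, 28, 29, 29, 34, 33, 28, 23]
148 [26, 17, 18, 34, 42, 44, 42, 40, 64, 122, 157, 179, 194, 202, 196, 184, 166, 117, 55, 27, 25, 26, 26, 29, 29, 28, 25, 25]
149 [23, 17, 21, 32, 36, 37, 35, 31, 63, 122, 158, 178, 195, 203, 195, 184, 165, 117, 58, 28, 25, 28, 28, 27, 26, 24, 25, 24]
150 [24, 16, 22, 31, 36, 39, 31, 28, 62, 121, 157, 179, 194, 202, 196, 184, 167, 115, 56, 27, 32, 46, 41, 33, 27, 24, 20, 24]
151 [24, 18, 19, 28, 31, 33, 29, 26, 61, 122, 157, 179, 194, 202, 195, 183, 165, 115, 55, 30, 40, 59, 52, 35, 27, 25, 22, 24]
```

```bash
cat >> m.py <<'E'
from scipy.spatial.transform import Rotation as Ro
H=np.array([.5467,-.1775,.125])
def mouth(l,H=H,r=.014): return H+r*np.array([.035*np.sin(l),.999*np.sin(l),np.cos(l)])
E
python3 - <<'E'
from m import *
from scipy.optimize import least_squares
o=observe();p=o["tool_pos"];R=Ro.from_euler("xyz",o["tool_rot"]).as_matrix()
print("z tool",R[:,2])
for f in(30,33,36,39,42):
    P=clip(p,R,np.radians(f),[(21.9,7.3),(17.1,3.7)]);S=proj("scene",clip(p,R,np.radians(f),[(0,0),(0,50),(19.5,5.5)]))
    print(f,"wrist rim",proj("wrist",P)[:,1].round(1),"scene slope",((S[0]-S[1])[0]/(S[0]-S[1])[1]).round(3),"tip",S[0].round(1),"tip->flare",(S[2]-S[0]).round(1))
for l in(30,36,39): print("mouth",l,proj("wrist",[mouth(np.radians(l))]).round(1),proj("scene",[mouth(np.radians(l))]).round(1))
E
```

```text
z tool [ 9.50528698e-04  2.26257198e-02 -9.99743554e-01]
30 wrist rim [153.1 155.4] scene slope 0.22 tip [313.5 197. ] tip->flare [ 3.9 -4.4]
33 wrist rim [148.3 150.4] scene slope 0.248 tip [314.7 196.8] tip->flare [ 3.7 -4.9]
36 wrist rim [143.7 145.4] scene slope 0.276 tip [315.8 196.5] tip->flare [ 3.6 -5.4]
39 wrist rim [139.1 140.6] scene slope 0.305 tip [316.9 196. ] tip->flare [ 3.4 -5.8]
42 wrist rim [134.7 135.8] scene slope 0.336 tip [317.9 195.4] tip->flare [ 3.2 -6.3]
mouth 30 [[277.7 135.7]] [[319.8 203.2]]
mouth 36 [[277.7 137.3]] [[319.5 203.3]]
mouth 39 [[277.8 138.1]] [[319.3 203.4]]
```

Run:
```python
from m import *
th=np.linspace(0,2*np.pi,721)
for y0 in(-.174,-.1775,-.181):
    P=np.c_[np.full_like(th,.5467-.010),y0+.014*np.cos(th),.125+.014*np.sin(th)]
    q=proj("wrist",P);print(y0,q[:,1].max().round(1),q[:,1].min().round(1),q[q[:,1].argmax(),0].round(1))
w=cv2.imread("pics/wrist6_raw.png",0)
c=int(round(q[q[:,1].argmax(),0]));print(c,w[85:150,c].tolist())
```

```text
-0.174 148.0 109.5 291.8
-0.1775 143.3 104.5 291.7
-0.181 138.6 99.4 291.5
292 [36, 36, 39, 32, 30, 32, 37, 41, 48, 38, 31, 30, 28, 29, 31, 32, 29, 27, 26, 28, 26, 32, 41, 86, 123, 136, 153, 159, 165, 171, 174, 176, 181, 186, 197, 206, 214, 220, 223, 224, 224, 225, 228, 227, 221, 213, 205, 197, 191, 185, 182, 176, 171, 163, 156, 150, 142, 133, 125, 113, 87, 58, 28, 25, 25]
```

Run:
```python
import cv2,numpy as np
a=cv2.imread("pics/side6_raw.png");b=cv2.imread("pics/side5_raw.png")
for r in range(138,186): print(r,''.join('R' if int(q[2])>int(q[1])+40 else '%x'%(int(q.sum())//48) for q in a[r,262:296]),''.join('%x'%(int(q.sum())//48) for q in b[r,262:296]))
w=cv2.imread("pics/wrist6_raw.png").astype(int)
ys,xs=np.where((w[:,:,2]>w[:,:,1]+50)&(abs(np.arange(560)-279)<25)[None]);print("wrist red rows",ys.min() if len(ys) else None,ys.max() if len(ys) else None,xs.min(),xs.max())
```

```text
138 7777777458888875777777788888888888 8888732222233445555555555555555555
139 7777777357667655777877788888888888 8888742222222234445555555555555555
140 7777787335RR5R34777777778888888888 8888863222222222333444555555555555
141 777788742RRRRRR4777777778888888888 8888873222222222222233333344444444
142 77777874RRRRRR35777777778888888888 8888886322222222222222222222233232
143 77777774RRRRRRR5777777768888888888 8888888622222222222222222222222222
144 87777763RRRRRRR5777777788888888888 8888887522322222222222222221222222
145 77777764RRRRRRR5777777888888888888 8888887313432222122222222222222222
146 77777764RRRRRRR5777777888888888888 8888875113554322221222222222222222
147 87777773RRRRRRR5777778888888888888 8888873012566554322222222222222222
148 87777773RRRRRR35777777888888888888 8888873112466666654332222222222222
149 77777764RRRRRR35777778888888888888 8888872111356667766665543333223333
150 77777773RRRRRR35777777788888888888 8888872110135667777776666666666666
151 67777774RRRRRR35777777788888888888 8888873100113566777777777777777777
152 67777773RRRRRR35777777788888888888 8888872110011235677777777
[... 1782 characters left out ...]
777
177 1111111113676555665432222333332222 1111111123234677777777777777777777
178 1111111112455545555422222223322222 2111111135555677777777777777777777
179 0111111112334444444322222222222222 4322211135555777777777777777777777
180 1111111111233333333222222222222222 6555432235556777777777777777777777
181 1111111101222222222222233322222222 5556655556555777777777777777777777
182 1111111112222222222232222222222222 4445556666665677777777777777777777
183 2222222212223222223322222222222222 2334444555544677777777777777777777
184 2322222222222322222222222233222222 2222223344324677777777777777777777
185 3322223333222222323222223222223222 2222222222224677777777777777777777
wrist red rows 230 280 264 293
```

Run:
```python
from m import *
from scipy.optimize import least_squares
o=observe();p=o["tool_pos"];R=Ro.from_euler("xyz",o["tool_rot"]).as_matrix()
t=np.linspace(0,2*np.pi,361);ring=np.c_[10+17.5*np.cos(t),92+17.5*np.sin(t)]
leg=[(0,z) for z in range(0,61,2)]
sl=np.array([(309,165),(310.9,172),(312,178),(313.6,184),(315,190),(317.2,197)])
def model(v):
    f,dy,dz=v[:3];q=p+[0,dy,dz]
    W=proj("wrist",clip(q,R,f,[(21.9,7.3),(17.1,3.7)]))[:,1].min();Wr=proj("wrist",clip(q,R,f,ring))[:,1].min()
    S=proj("scene",clip(q,R,f,leg));F=proj("scene",clip(q,R,f,[(19.5,5.5)]))[0]
    D=proj("side",clip(q,R,f,[(0,0)]))[0];Dr=proj("side",clip(q,R,f,ring))[:,1].max()
    c=np.interp(sl[:,1]-v[4],S[::-1,1],S[::-1,0])+v[3]-sl[:,0]
    return np.r_[W+v[6]-134.5,(Wr+v[6]-230),c,S[0]+v[3:5]-[317.2,197.3],(F+v[3:5]-[321.5,193])*.7,D[1]+v[5]-172.5,Dr+v[5]-154.5,v[1:3]/.003,v[3:7]/1.5]
s=least_squares(model,[.65,0,0,0,0,0,0],x_scale=[.1,.003,.003,1,1,1,1])
print(np.degrees(s.x[0]),s.x[1:].round(4));print(s.fun.round(2))
```

```text
34.4977170483034 [-6.2000e-03  6.0000e-04  2.5830e-01  8.0900e-02  4.1630e-01 -1.0104e+00]
[ 0.67 -0.22  0.74 -0.45  0.02 -0.    0.17 -0.19 -0.07  0.17 -0.47 -0.47
 -1.96  1.77 -2.07  0.2   0.17  0.05  0.28 -0.67]
```

Run:
```python
from m import *
w=cv2.imread("pics/wrist6_raw.png",0)
print(proj("wrist",[(.5537,-.1757,.139),(.5537,-.1657,.135),(.5307,-.1757,.139),(.5307,-.1657,.135),(.5467,-.1757,.139),(.5467,-.1675,.136)]).round(1))
for r in(112,118,126,138):print(r,w[r,258:312].tolist())
o=observe();p=o["tool_pos"];Rm=Ro.from_euler("xyz",o["tool_rot"]).as_matrix();print(Rm.round(4).tolist(),p)
H2=np.array([.5467,-.1763,.125]);off=np.array([0,-.0062,.0193])
def tcp(depth_seat,f,l=np.radians(38.7)):
    # tip at distance (30-..): tip located along hole axis at t from centre (t=+14 mouth, -30 home)
    t=depth_seat/1e3; uh=np.array([.035*np.sin(l),.999*np.sin(l),np.cos(l)])
    f=np.radians(f);u=np.array([.035*np.sin(f),.999*np.sin(f),np.cos(f)]);v=np.array([-.035*np.cos(f),-.999*np.cos(f),np.sin(f)])
    return H2+t*uh+.092*u+.010*v-off
q0=p
for t,f in((22,34.5),(14,34.5),(8,35),(0,37),(-10,38.7),(-30,38.7)):
    q=tcp(t,f);print(t,q.round(4),"tool step mm",((q-q0)@Rm*1e3).round(1));q0=q
```

```text
[[267.9 128.7]
 [268.7 142.5]
 [300.4 127.5]
 [300.3 141.3]
 [277.8 128.4]
 [278.2 139.8]]
112 [40, 40, 40, 40, 40, 40, 40, 32, 30, 23, 60, 86, 116, 140, 122, 78, 58, 61, 60, 59, 60, 61, 60, 60, 62, 134, 139, 122, 105, 117, 153, 161, 161, 162, 159, 157, 160, 161, 159, 157, 151, 136, 77, 28, 27, 25, 27, 23, 27, 29, 31, 37, 41, 42]
118 [49, 49, 49, 49, 50, 48, 48, 37, 32, 27, 94, 110, 107, 95, 114, 142, 148, 147, 149, 149, 150, 149, 149, 150, 134, 98, 90, 112, 141, 140, 176, 189, 187, 185, 186, 188, 188, 187, 185, 184, 171, 159, 90, 28, 27, 25, 23, 27, 23, 22, 28, 32, 33, 31]
126 [52, 53, 52, 52, 51, 51, 47, 37, 32, 40, 96, 133, 190, 197, 199, 166, 111, 96, 104, 113, 123, 134, 145, 187, 219, 231, 243, 231, 177, 140, 198, 219, 220, 223, 225, 228, 232, 234, 238, 237, 193, 165, 94, 24, 24, 23, 25, 30, 36, 48, 45, 39, 36, 37]
138 [42, 43, 43, 44, 44, 43, 41, 31, 29, 37, 86, 152, 119, 88, 95, 94, 97, 127, 157, 178, 193, 200, 194, 184, 167, 127, 112, 102, 88, 139, 155, 157, 160, 161, 163, 164, 166, 166, 180, 171, 155, 102, 52, 40, 41, 40, 34, 35, 34, 31, 30, 35, 38, 36]
[[-0.0367, -0.9993, 0.001], [-0.9991, 0.0367, 0.0226], [-0.0226, -0.0001, -0.9997]] [ 0.54875687 -0.10804188  0.2074308 ]
22 [ 0.5487 -0.1125  0.2044] tool step mm [ 4.6 -0.1  3. ]
14 [ 0.5485 -0.1175  0.1981] tool step mm [ 5.1 -0.   6.1]
8 [ 0.5484 -0.1206  0.193 ] tool step mm [ 3.2 -0.   5. ]
0 [ 0.5484 -0.1228  0.1852] tool step mm [ 2.4 -0.   7.8]
-10 [ 0.5482 -0.1267  0.1759] tool step mm [ 4.1 -0.   9.2]
-30 [ 0.5478 -0.1392  0.1603] tool step mm [12.9 -0.  15.3]
```

Run:
```python
import cv2,numpy as np
w=cv2.imread("pics/wrist6_raw.png")[95:160,250:310];s=cv2.imread("pics/side6_raw.png")[135:185,255:300]
cv2.imwrite("pics/c7.png",np.hstack([cv2.resize(w,(480,520),interpolation=cv2.INTER_NEAREST),cv2.resize(s,(315,520),interpolation=cv2.INTER_NEAREST)]))
```

```text
(no output)
```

View pics/c7.png

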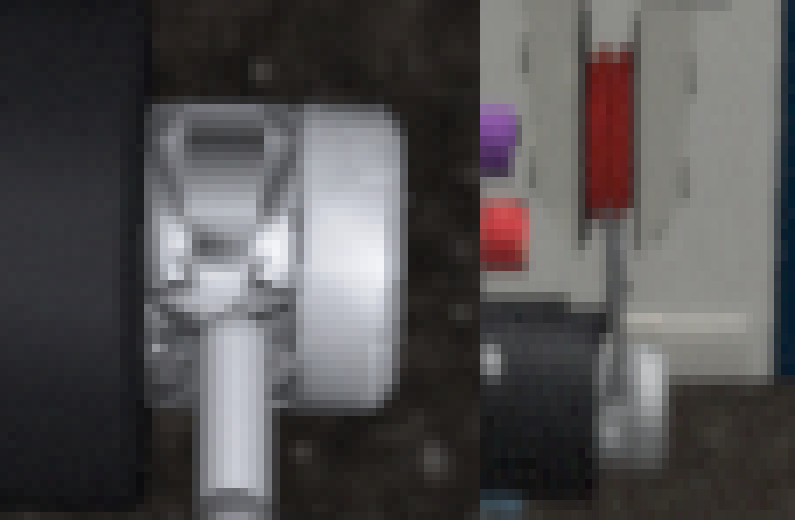

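The view shows the wire column (279) on the hole's column (278), with the flared tip end at row 135. The leg is lined up with the hole region, so I approach along the hole axis.

>>> step_arm([
  {"translation": [2.5, -0.5, 1.5], "roll": 0},
  {"translation": [2.5, 0, 2], "roll": 0},
  {"translation": [2.5, 0, 3], "roll": 0},
  {"translation": [2, 0, 3], "roll": 0},
  {"translation": [0, 0, 0], "roll": 0},
], grip_force=25)

```text
time: 17.77
tool_pos: [0.5485, -0.1178, 0.1968]
tool_rot: [3.14, 0.023, -1.609]
contact_force: [0.2, -1.3, -0.8]
opening: 0.0137
grip_force: 25.0
```

>>> step_arm([
  {"translation": [1, 0, 1.6], "roll": 0},
  {"translation": [1, 0, 1.7], "roll": 0},
  {"translation": [1, 0, 1.7], "roll": 0},
  {"translation": [0, 0, 0], "roll": 0},
])

```text
time: 18.1
tool_pos: [0.5487, -0.1205, 0.1923]
tool_rot: [3.141, 0.023, -1.609]
contact_force: [0.0, -0.4, -0.2]
opening: 0.0134
grip_force: 25.0
```

>>> step_arm([
  {"translation": [0.8, 0, 2], "roll": 0},
  {"translation": [0.8, 0, 2], "roll": 0},
  {"translation": [0, 0, 0], "roll": 0},
])

```text
time: 18.35
tool_pos: [0.5489, -0.1225, 0.1886]
tool_rot: [-3.141, 0.021, -1.609]
contact_force: [-0.1, -2.5, 0.3]
opening: 0.0136
grip_force: 25.0
```

>>> step_arm([
  {"translation": [0.8, 0, 1.8], "roll": 0},
  {"translation": [0.8, 0, 1.8], "roll": 0},
  {"translation": [0, 0, 0], "roll": 0},
])

```text
time: 18.6
tool_pos: [0.5487, -0.1237, 0.1848]
tool_rot: [-3.141, 0.022, -1.609]
contact_force: [0.2, -1.8, 0.9]
opening: 0.0136
grip_force: 25.0
```

>>> step_arm([
  {"translation": [1, 0, 2], "roll": 0},
  {"translation": [1, 0, 2], "roll": 0},
  {"translation": [1.2, 0, 2], "roll": 0},
  {"translation": [0, 0, 0], "roll": 0},
])

```text
time: 18.93
tool_pos: [0.5489, -0.1259, 0.1791]
tool_rot: [-3.14, 0.024, -1.609]
contact_force: [1.2, 1.0, 2.8]
opening: 0.0136
grip_force: 25.0
```

>>> step_arm([
  {"translation": [1.3, 0, 1.7], "roll": 0},
  {"translation": [1.3, 0, 1.7], "roll": 0},
  {"translation": [1.3, 0, 1.6], "roll": 0},
  {"translation": [0, 0, 0], "roll": 0},
])

```text
time: 19.27
tool_pos: [0.5487, -0.1299, 0.1737]
tool_rot: [-3.141, 0.023, -1.609]
contact_force: [1.6, 0.8, 1.0]
opening: 0.0137
grip_force: 25.0
```

>>> step_arm([
  {"translation": [1.2, 0, 1.7], "roll": 0},
  {"translation": [1.2, 0, 1.7], "roll": 0},
  {"translation": [1.2, 0, 1.7], "roll": 0},
  {"translation": [0, 0, 0], "roll": 0},
], grip_force=40)

```text
time: 19.6
tool_pos: [0.5483, -0.1342, 0.1678]
tool_rot: [3.142, 0.022, -1.609]
contact_force: [3.7, -3.4, -2.7]
opening: 0.0135
grip_force: 40.0
```

>>> step_arm([
  {"translation": [1.2, 0, 1.7], "roll": 0},
  {"translation": [1.2, 0, 1.7], "roll": 0},
  {"translation": [0, 0, 0], "roll": 0},
])

```text
time: 19.85
tool_pos: [0.5481, -0.1367, 0.1644]
tool_rot: [3.141, 0.022, -1.609]
contact_force: [3.8, -4.2, -5.4]
opening: 0.0138
grip_force: 40.0
```

>>> step_arm([
  {"translation": [1.2, -0.7, 1.7], "roll": 0},
  {"translation": [1, 0, 1.5], "roll": 0},
  {"translation": [0, 0, 0], "roll": 0},
])

```text
time: 20.1
tool_pos: [0.5481, -0.1385, 0.1612]
tool_rot: [3.14, 0.023, -1.609]
contact_force: [-0.2, -4.0, -2.1]
opening: 0.0135
grip_force: 40.0
```

>>> step_arm([
  {"translation": [1, 0, 1.3], "roll": 0},
  {"translation": [0, 0, 0], "roll": 0},
])

```text
time: 20.27
tool_pos: [0.5483, -0.1388, 0.1602]
tool_rot: [3.14, 0.024, -1.609]
contact_force: [0.1, -1.5, -1.5]
opening: 0.0135
grip_force: 40.0
```

>>> step_arm([
  {"translation": [0.6, 0, 0.8], "roll": 0},
  {"translation": [0, 0, 0], "roll": 0},
  {"translation": [0, 0, 0], "roll": 0},
])

```text
time: 20.52
tool_pos: [0.5487, -0.1393, 0.1599]
tool_rot: [-3.141, 0.023, -1.609]
contact_force: [-0.3, -0.4, 1.3]
opening: 0.0134
grip_force: 40.0
```

Run:
```python
from m import *
o=observe();p=o["tool_pos"];R=Ro.from_euler("xyz",o["tool_rot"]).as_matrix();print(p,o["contact_force"],o["torque"])
for n in("scene","side"):
    im=read_camera(n);cv2.imwrite(f"pics/{n}8_raw.png",im[:,:,::-1])
H2=np.array([.5467,-.1763,.125])
for f in(34.5,39):
    l=np.radians(f);u=np.array([.035*np.sin(l),.999*np.sin(l),np.cos(l)]);v=np.array([-.035*np.cos(l),-.999*np.cos(l),np.sin(l)])
    for k in(20,30):
        P=[H2+(0-y0_)*0+(z-k)/1e3*u+y/1e3*v for y0_,y,z in((0,0,0),(0,19.5,5.5),(0,0,50))]
        print(f,k,proj("scene",P).round(1).tolist())
a=cv2.imread("pics/scene8_raw.png").astype(int);b=cv2.imread("pics/scene3_raw.png").astype(int);m=np.abs(a-b).sum(2)
for r in range(178,226): print(r,''.join('%x'%(q.sum()//48) for q in a[r,305:345]),''.join('#' if v>70 else '.' for v in m[r,305:345]))
```

```text
[ 0.54871934 -0.13926575  0.1599327 ] [-0.30863085 -0.44865821  1.30933353] [ 0.10300817  0.10923713 -0.02355364]
34.5 20 [[323.5, 219.5], [327.4, 214.8], [317.2, 195.4]]
34.5 30 [[324.8, 224.3], [328.8, 219.7], [318.5, 200.2]]
39 20 [[323.9, 219.3], [327.5, 213.9], [316.7, 195.8]]
39 30 [[325.4, 224.1], [329.0, 218.7], [318.1, 200.4]]
178 7788888954334434469889536888862223788522 ########.##############............##...
179 7788888954434444449889438888862223688732 ########.#############............####..
180 7788888944434444439989448888872223688843 ########.#############............####..
181 7788888944434444439a99378888874223788875 ########.#############............###...
182 778888894443444444aa89288888886324788886 ##.#####.#############............###...
183 778888894443445544aa85488888887556888885 ########.#############.#..........#####.
184 678888894343336535aa62688646888878888865 ########.######.#####.###........######.
185 768888892333447748a722787324788888888885 ########.###########...#.........######.
186 c6788889233334765aa4228852236888888888a7 ########.##########....#.....
[... 2665 characters left out ...]
............
218 333333333398788acb6ca28cfa32222222223345 ..................###.####..............
219 3333333333dc99988b9b8329df72222344556777 ...................##..####.............
220 3333333323acdbbbac9bc5129a63455688887777 ..................####..###.............
221 222222222299abddcc99c7367778888888888777 ...................###....####..........
222 22222222216a9999aee9cb8dfc88888777888887 ...................#..#...####..........
223 2222222222169aa99869bb9ebd97788645788888 ...................#..#...####..........
224 33333322222112222112a9666aa5554444688888 ....................###.................
225 3333333333222222222223211444444444478888 .....................#..................
```

>>> step_arm([
  {"translation": [0, 0, 0], "roll": 0},
  {"translation": [0, 0, 0], "roll": 0},
  {"translation": [0, 0, 0], "roll": 0},
  {"translation": [0, 0, 0], "roll": 0},
], fingers=0.26)

```text
time: 20.95
tool_pos: [0.5488, -0.1397, 0.1598]
tool_rot: [-3.141, 0.023, -1.609]
contact_force: [1.0, -0.1, -0.3]
opening: 0.0238
grip_force: 0.0
```

Run:
```python
from m import *
o=observe();print(o["tool_pos"],o["contact_force"],o["opening"],o["grip_force"])
a=read_camera("scene").astype(int)[:,:,::-1];cv2.imwrite("pics/scene9_raw.png",a)
b=cv2.imread("pics/scene8_raw.png").astype(int)
for r in range(190,226,3): print(r,''.join('%x'%(q.sum()//48) for q in a[r,305:345]),''.join('%x'%(q.sum()//48) for q in b[r,305:345]))
```

```text
[ 0.54878163 -0.13965259  0.15978919] [ 1.02467727 -0.08049235 -0.26613608] 0.02383388987217775 0.0
190 eeea97a5577368633333378884224888888878bd eeedbba72267737b5333378884224888888878bd
193 ccc8c75336664774333339888888888887779999 ccc8c7533336759ba33339888888888887779999
196 77775943335767cb333338888887644743333333 777859433333677aa33338888887645743333333
199 79676533333465ac722223333333333333333333 7967653333334b6ac72223333333333333333333
202 8996683333334b779bd832233333333333333333 89966833333334b89cd822233333333333333333
205 8698522238bccccbdb7cfa322333333333333333 9698522238bccccbcb8cfb322333333333333333
208 333333367775bbdeb795beb42233333333333333 333333267775bbddb795bda42233333333333333
211 3333333677776ababa689bb42222222222222222 3333332677776aaaba6879a52222222222222222
214 333333327777788778768cef7222222222222222 3333333277777887787678842222222222222222
217 3333333334776666b78ec316bfc3222222222222 3333333334766666a66866cef422222222222222
220 3333333323addbabacd6c9521233455688887777 3333333323acdbbbac9bc5129a63455688887777
223 2222222222169aa9986a89acbd97788645788888 2222222222169aa99869bb9ebd97788645788888[ WARN:0@1.327] global loadsave.cpp:1063 imwrite_ Unsupported depth image for selected encoder is fallbacked to CV_8U.
```

Run:
```python
from m import *
a=cv2.imread("pics/scene9_raw.png").astype(int);b=cv2.imread("pics/scene3_raw.png").astype(int);m=np.abs(a-b).sum(2)
for r in range(196,228): print(r,''.join('%x'%(q.sum()//48) for q in a[r,312:342]),''.join('#' if v>70 else '.' for v in m[r,312:342]))
H2=np.array([.5467,-.1763,.125])
for f in(36,39,43):
  for k in(26,28,30,32):
    l=np.radians(f);u=np.array([.035*np.sin(l),.999*np.sin(l),np.cos(l)]);v=np.array([-.035*np.cos(l),-.999*np.cos(l),np.sin(l)])
    L=[(0,0),(19.5,5.5),(11,17),(17,30),(7,45)]
    print(f,k,proj("scene",[H2+(z-k)/1e3*u+y/1e3*v for y,z in L]).round(1).tolist())
```

```text
196 3335767cb333338888887644743333 ...######..............#......
197 3334669cb333338653432233333333 ....#####.....................
198 3333666bc532332223333333333333 ....######....................
199 3333465ac722223333333333333333 .....#####....................
200 3333367acc42222333333333333333 .....######...................
201 333337d9bca7322233333333333333 .....#######..................
202 333334b779bd832233333333333333 ......#######.................
203 3333339b759ce82223333333333333 ......##..####................
204 2345678ac76aff6223333333333333 ........###.##................
205 238bccccbdb7cfa322333333333333 ....####..#####...............
206 3768bccd9b77afe522333333333333 .....##....#.##...............
207 47558ccecb687ce722233333333333 ......#......##...............
208 67775bbdeb795beb42233333333333 ......#......###..............
209 677778bcdd885acc42232333223333 .............###..............
210 677777bccca679cb52232223223323 ..............##..............
211 677776ababa689bb42222222222222 ..............##..............
212 577776999a98899952222222222222 .........
[... 1355 characters left out ...]
.7]]
39 26 [[324.8, 222.2], [328.4, 216.8], [324.7, 212.5], [324.2, 205.3], [319.8, 199.8]]
39 28 [[325.1, 223.1], [328.7, 217.7], [325.0, 213.4], [324.5, 206.3], [320.1, 200.7]]
39 30 [[325.4, 224.1], [329.0, 218.7], [325.3, 214.4], [324.8, 207.2], [320.4, 201.7]]
39 32 [[325.7, 225.0], [329.3, 219.7], [325.6, 215.3], [325.1, 208.2], [320.7, 202.6]]
43 26 [[325.2, 221.9], [328.5, 215.9], [324.8, 212.0], [323.9, 204.8], [319.4, 199.8]]
43 28 [[325.5, 222.8], [328.8, 216.8], [325.1, 212.9], [324.3, 205.7], [319.8, 200.7]]
43 30 [[325.8, 223.8], [329.2, 217.8], [325.4, 213.9], [324.6, 206.7], [320.1, 201.6]]
43 32 [[326.1, 224.7], [329.5, 218.7], [325.7, 214.8], [324.9, 207.6], [320.4, 202.5]]
```

>>> step_arm([
  {"translation": [0, 0, 0], "roll": 0},
  {"translation": [0, 0, 0], "roll": 0},
  {"translation": [0, 0, 0], "roll": 0},
  {"translation": [0.6, 0, 0.8], "roll": 0},
  {"translation": [0.6, 0, 0.8], "roll": 0},
  {"translation": [0, 0, 0], "roll": 0},
], fingers=0, grip_force=40)

```text
time: 21.5
tool_pos: [0.549, -0.1402, 0.1593]
tool_rot: [-3.14, 0.024, -1.609]
contact_force: [-1.1, 4.2, 7.6]
opening: 0.0136
grip_force: 40.0
```

>>> step_arm([
  {"translation": [0.4, 0, 0.5], "roll": 0},
  {"translation": [0, 0, 0], "roll": 0},
])

```text
time: 21.67
tool_pos: [0.5491, -0.1403, 0.1592]
tool_rot: [-3.14, 0.024, -1.609]
contact_force: [-2.3, 6.5, 10.0]
opening: 0.0135
grip_force: 40.0
```

It meets a firm stop at about 12 N with no further travel, so the neck is on the shaft and the clip is home. I relax and release.

>>> step_arm([
  {"translation": [-0.7, 0, -0.9], "roll": 0},
  {"translation": [0, 0, 0], "roll": 0},
])

```text
time: 21.83
tool_pos: [0.549, -0.1401, 0.1594]
tool_rot: [-3.14, 0.023, -1.609]
contact_force: [-1.5, 3.0, 7.2]
opening: 0.014
grip_force: 40.0
```

>>> step_arm([
  {"translation": [0, 0, 0], "roll": 0},
  {"translation": [0, 0, 0], "roll": 0},
  {"translation": [0, 0, 0], "roll": 0},
  {"translation": [0, 0, 0], "roll": 0},
  {"translation": [0, 0, -5], "roll": 0},
  {"translation": [0, 0, -15], "roll": 0},
  {"translation": [0, 0, -25], "roll": 0},
  {"translation": [0, 0, -30], "roll": 0},
  {"translation": [0, 0, -15], "roll": 0},
  {"translation": [-25, 0, 0], "roll": 0},
  {"translation": [-30, 0, 0], "roll": 0},
  {"translation": [-25, 0, 0], "roll": 0},
  {"translation": [0, 0, 0], "roll": 0},
  {"translation": [0, 0, 0], "roll": 0},
], fingers=0.26)

```text
time: 23.0
tool_pos: [0.5518, -0.0618, 0.2508]
tool_rot: [-3.141, 0.022, -1.607]
contact_force: [-0.1, -0.4, 0.1]
opening: 0.0241
grip_force: 0.0
```

Run:
```python
from m import *
o=observe();print(o["time"],o["tool_pos"],o["contact_force"],o["opening"],o["qpos"][5])
a=read_camera("scene").astype(np.uint8)[:,:,::-1];cv2.imwrite("pics/scene10_raw.png",a);a=a.astype(int)
b=cv2.imread("pics/scene3_raw.png").astype(int);m=np.abs(a-b).sum(2)
for r in range(166,226,2): print(r,''.join('R' if q[2]>q[1]+40 else '%x'%(q.sum()//48) for q in a[r,295:340]),''.join('#' if v>70 else '.' for v in m[r,295:340]))
# other bench things unchanged? compare with first frames
for n in("clip_ring","blue_clip"):
    for c in("scene","side"):
        if n=="clip_ring": read_camera(c)
        print(n,c,[(np.round(x["at"],3).tolist(),round(x["confidence"],2)) for x in search_frame(c,n)])
```

```text
23.0 [ 0.55176041 -0.06179098  0.25078202] [-0.09268481 -0.35107481  0.14712376] 0.024106957658860076 2.910651754021994
166 3333345433333333444443333333333333333338ba433 ................################.............
168 3333333323333334444443333333333333333338ba798 ................###.############..........###
170 322233332233333444444433333333333333332cbaaaa .................##.###########.........#####
172 4666344326333334R5RRRR33333333333333347aaaaaa ................#.############........#######
174 12235733263333RRRRRRRRRR3333333333336aaaa9aaa ..............##########.#...........########
176 2222221187323RRRRRRRRRRRR33333333339aaa94349a .............############..........#####...##
178 3333332dfff43RRRRRRRRRRRR3333233337aaaa82223a .............############.........######....#
180 333332cffff93RRRRRRRRRRRRR33323335aaaaa832238 .............#############........######.....
182 33332bfffffe7RRRRRRRRRRRRR3332222aaaaaa873359 .............#############.......######......
184 33326effffeedRRRRRRRRR8RRR4432228aa768aaaa9aa .............#############.........########..
186 3325eeffffeeeaRR
[... 1548 characters left out ...]
3b951278722222223 .............................###..###........
220 33333332222222222222addbbbacd7da5212445766888 .............................####............
222 222222222222222222216a9999aeebaf78fdaaaa88778 ...............................###...........
224 22222222222222222222221222211124366ab66544446 ...............................#.............
clip_ring scene [([0.544, -0.158, 0.167], 0.71), ([0.663, -0.013, 0.004], 0.63), ([0.377, 0.022, 0.006], 0.47), ([0.326, -0.335, 0.026], 0.3)]
clip_ring side [([0.55, -0.127, 0.18], 0.66), ([0.667, -0.009, 0.005], 0.65), ([0.378, 0.028, 0.01], 0.59), ([0.705, -0.129, 0.122], 0.18)]
blue_clip scene []
blue_clip side [([0.486, 0.016, 0.097], 0.48)]
```

```bash
python3 -c "
from cell import hand_in
print(hand_in())"
```

```text
the job is handed in; nothing more can be done
None
```

I pushed the drum back to its stop with about 15 N, put the red clip through the cross-hole until its neck met the shaft, released it, and handed the job in at about 23 s; the blue clip stayed in the block.

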